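# Make up the soldering kit and the stone-setting kit on their boards

### The arm

A 6-joint arm with a two-finger parallel gripper is mounted at the origin on a cart in front of the work surface, level with it; the furniture and walls round the work are solid. World frame = base frame: x ahead of the robot, y to its left, z up, the work surface at z = 0. Lengths are in m, angles in rad, forces in N, time in s.
With the tool pointing down it reaches from about 0.25 to 0.725 m from the base axis. Payload 4 kg.
Tool frame: the origin (TCP) lies on the centre line of the jaws, within the pads' length; the fingertips stand 19 mm ahead of it and the grasp point (between the pads) is the TCP; y points along the fingers, z is the direction in which the jaws open and shut, and the axes are right-handed (so a half turn about y gives the same grasp; the last joint's range is limited). The gripper opens to 85 mm and grips with 20 to 120 N. Pads are 22 mm wide; open, the fingers measure 114 mm over their backs; the gripper's body (76 mm by 85 mm) begins 54 mm behind the grasp point. The pads swing forward as they close: fully open they stand 13 mm farther back than shut.
Start: joints at [-1.342, 0.241, 0.005, 1.335, 0, 1.571], TCP at [0.113, -0.487, 0.25] pointing down, gripper open.
Joint ranges: [-2.72, 2.72], [-1.05, 1.87], [-1.09, 1.28], [-1.99, 2.15], [-1.42, 1.44], [-3.14, 3.14]. Speed limits (rad/s): [2.79, 2.79, 3.14, 3.14, 3.14, 3.14].

### API

Orientations are given as [roll, pitch, yaw] about the fixed x, y, z axes, in that order (R = Rz(yaw) Ry(pitch) Rx(roll)).
In Python, from bench import arm, imaging, job gives the robot as it stands.
- The arm moves only by the tool step_arm, never from a script. Its arguments are lists of equal length, an entry for each row: "linear": the shift along the tool's x, y, z in m, a list of three; "rot": the turn, a rotation vector about the tool's x, y, z in rad, a list of three; "grip": the closure in counts, from 0 (fully open) to 255 (shut). In form: {"linear": [[tx, ty, tz], ...], "rot": [[rx, ry, rz], ...], "grip": [grip, ...]}. A call has exactly 10 rows; each row is the pose to reach, as a shift and turn from the pose measured when the call began, along the tool's axes at that moment; what a row does not reach only later rows make up. A row lasts 1/10 s, in which the tool goes at most 50 mm and 8.59 degrees, less where a joint would pass 70% of its speed; a pose out of reach is approached as far as the arm can. A call with a gripper value outside its range is refused whole. The fingers move at their own pace and stop on an object; the grip force is fixed at half the most. Time passes only in rows, so rows that repeat a pose let the fingers close, or fill a call up. It gives the time, the measured TCP pose, the force and the opening at its end, in the units of the state.
- arm.sense(): the state, without advancing time (a new reading comes with each control period).
- imaging.get_image(name): name is "scene" or "side" or "wrist"; returns a dict with "image" (480x640x3 uint8, red, green, blue), "z_map" (480x640 float32, m along the optical axis (not along the pixel's ray), 0 where there is no reading), "mtx" (3x3 intrinsics, pixels), "xyz" and "rotation" of the camera in the world; the wrist camera has in their place "mount" (4x4, takes a point from camera to tool coordinates, whose origin is the TCP and whose axes are the tool frame's). Camera axes: x right, y down, z forward; pixel columns grow to the right and rows downward; lengths in m; the calibration is good to about 2 mm. A picture is of the moment at which its call begins: read the wrist's pose just before it.
- job.close_job(): hands the job in, once; it reports no verdict.
The state is a dict: "time_s": time; "joint_pos": joint angles; "qd": joint speeds; "tau": joint torques, N m; "eef_pos": TCP position; "tool_rot": TCP orientation; "force": force on the tool from outside, world axes, zero at the start; "wrist_torque": the same for the moment, N m; "opening": finger opening in m.
Only numpy, scipy, OpenCV 4.12 (cv2) and the standard library are available. Lean on these libraries where they do the work, as an engineer would, in place of code of your own. Each camera call takes 0.05 s, during which the arm holds its last target. There are 200 camera calls.

### The job

Make up two kits on the wooden kit boards. Soldering kit, on the longer board with three inlaid outlines: the little wooden block in the rectangle and lined up with it, the glass jar with the brush in the middle circle, the white-lidded flux pot in the circle at the other end. Setting kit, on the shorter board with two outlines: the brass dish of rings in the bigger circle, the black loupe in the smaller one; all stand upright and centred, well inside their outlines.

Things in the scene. Friction and masses are not known exactly. Their poses are not given: they have to be found in the camera images.
- solder_board: Longer kit board, light wood, 170 x 66 x 8 mm, fixed, rimless. Origin: centre of its underside; x along it, away from the robot (yaw within 0.2 rad), y across, top at z = 8 mm. Dark inlaid lines on its midline: rectangle 37 (along x) x 31 mm at x = +59 mm (block), circle 50 mm at x = +7 mm (jar), circle 55 mm at x = -51 mm (flux pot). Places are close: set down with the fingers across the board.
- setting_board: Shorter kit board, light wood, 126 x 66 x 8 mm, fixed, rimless; it lies beside the other one, about 200 mm apart, either side. Origin: centre of its underside; x along it, away from the robot (yaw within 0.2 rad), y across, top at z = 8 mm. Dark inlaid circles on its midline: 60 mm at x = -27 mm (dish of rings), 48 mm at x = +33 mm (loupe). (A lamp stands at the right of the bench: rise 0.2 m before swinging over.)
- flux_pot_mid (a point): Round glass pot with a white screw lid, 45 mm in diameter, 25 mm high, closed and solid; the point is its centre, half-way up (12.5 mm over its foot), z up. Loose on the bench, upright, clear of its neighbours.
- brush_jar_mid (a point): Small round open glass jar, about 39 mm in diameter and 28 mm high, in which a thin light brush stands leaning, up to 83 mm high (the brush is part of the jar and gives no resistance); the point is on its axis, half-way up the glass (14 mm over its foot), z up. Grip the glass from outside. Loose on the bench, upright, clear of its neighbours.
- ring_dish_mid (a point): Low round brass dish with a few rings fixed in it, 50 mm in diameter over the rim, 13 mm high; the point is its centre, half-way up (6.5 mm over its foot), z up. Grip it across its outside. Loose on the bench, upright, clear of its neighbours.
- eyeglass_mid (a point): Black watchmaker's loupe standing on its round flange: flange 38 mm in diameter and 9 mm high, above it a barrel 24 mm in diameter, 32 mm high in all; the point is on its axis half-way up (16 mm over its foot), z up. Grip the barrel above the flange. Loose on the bench, upright, clear of its neighbours.
- wood_block_mid (a point): Little rounded wooden block, 21 x 27 x 10 mm; the point is its centre (5 mm over its underside); x along its 21 mm side, y along its 27 mm side, z up. On the board its 27 mm side lies along the board; grip it across the 21 mm. Loose on the bench, upright, clear of its neighbours.
There are look-alikes about, which are no part of the job. Leave any purple look-alike of the part that bears ring_dish_mid alone.

How it is judged:
By the outcome, as a careful person would: the job done as asked, in the order asked, and still so for the second after the job is handed in, with the robot touching nothing.
It also fails if it takes over 134 s, if anything falls off the work surface, if the arm or the gripper's body presses on something with over 40 N, if the wrist force passes 120 N, or if a joint passes its speed limit or range.

## Working session

There is one attempt and no reset: what is moved stays moved. The work goes in short steps, Python scripts to look and compute and a tool call to move; the robot and the scene stay as the last step left them, time stands still between calls to the robot, and variables do not carry over. Pictures are saved under pics/ and viewed, about 12 in all and at most 16, crops included, and the job is handed in when it is done.

Besides the shell and the picture viewer there is one more tool, called after ">>>" by a JSON object that holds its "fn" and its "kwargs", one argument or row to a line. step_arm: Moves the arm, as the interface text tells. Its arguments: {"type":"object","properties":{"linear":{"type":"array","items":{"type":"array","items":{"type":"number"}}},"rot":{"type":"array","items":{"type":"array","items":{"type":"number"}}},"grip":{"type":"array","items":{"type":"number"}}},"required":["linear","rot","grip"]}

```bash
mkdir -p pics; cat > h.py <<'E'
import numpy as np, cv2
from scipy.spatial.transform import Rotation as R
from bench import arm, imaging, job
def cam(name):
    s=arm.sense(); d=imaging.get_image(name)
    if name=="wrist":
        T=np.eye(4); T[:3,:3]=R.from_euler('xyz',s['tool_rot']).as_matrix(); T[:3,3]=s['eef_pos']; d['T']=T@np.array(d['mount'])
    else:
        T=np.eye(4); r=np.array(d['rotation'],float); T[:3,:3]=r if r.shape==(3,3) else R.from_euler('xyz',r).as_matrix(); T[:3,3]=d['xyz']; d['T']=T
    return d
def cloud(d):
    z=d['z_map']; v,u=np.indices(z.shape); K=np.array(d['mtx'])
    p=np.stack([(u-K[0,2])/K[0,0]*z,(v-K[1,2])/K[1,1]*z,z],-1)
    w=p@d['T'][:3,:3].T+d['T'][:3,3]; w[z==0]=np.nan; return w
def ray(d,u,v,z):
    K=np.array(d['mtx']); q=d['T'][:3,:3]@np.array([(u-K[0,2])/K[0,0],(v-K[1,2])/K[1,1],1]); o=d['T'][:3,3]
    return o+q*(z-o[2])/q[2]
def topdown(d,z,x0,x1,y0,y1,ppm):
    # orthophoto at height z; row: x decreasing downwards, col: y decreasing rightwards
    K=np.array(d['mtx']); xs=np.arange(x1,x0,-1/ppm); ys=np.arange(y1,y0,-1/ppm)
    X,Y=np.meshgrid(xs,ys,indexing='ij'); P=np.stack([X,Y,np.full_like(X,z)],-1)-d['T'][:3,3]
    c=P@d['T'][:3,:3]; u=c[...,0]/c[...,2]*K[0,0]+K[0,2]; v=c[...,1]/c[...,2]*K[1,1]+K[1,2]
    return cv2.remap(d['image'],u.astype(np.float32),v.astype(np.float32),cv2.INTER_LINEAR)
def save(n,im): cv2.imwrite('pics/'+n+'.png',im[...,::-1])
E
python3 - <<'E'
from h import *
for n in("scene","wrist"):
    d=cam(n); save(n+'0',d['image']); print(n,d['T'].round(3).tolist(),np.array(d['mtx']).tolist())
    np.savez(n+'0.npz',**{k:d[k] for k in('image','z_map','mtx','T')})
print(arm.sense())
E
```

```text
scene [[0.808, -0.326, 0.49, 0.178], [-0.588, -0.414, 0.695, -0.364], [-0.024, -0.85, -0.527, 0.508], [0.0, 0.0, 0.0, 1.0]] [[533.2209317274558, 0.0, 311.53997559342776], [0.0, 533.2209317274558, 236.53403105809636], [0.0, 0.0, 1.0]]
wrist [[0.227, -0.926, -0.301, 0.19], [-0.974, -0.217, -0.067, -0.468], [-0.003, 0.308, -0.951, 0.374], [0.0, 0.0, 0.0, 1.0]] [[346.7860203660479, 0.0, 316.99362104843027], [0.0, 346.7860203660479, 245.79994912691018], [0.0, 0.0, 1.0]]
{'time_s': 0.1, 'joint_pos': array([-1.34196943e+00,  2.41345981e-01,  3.88723210e-03,  1.33517933e+00,
       -2.38105007e-05,  1.57078835e+00]), 'qd': array([-0.00068356, -0.00200488,  0.00357008,  0.00055645, -0.00018761,
       -0.00059574]), 'tau': array([ 2.07460333e-03, -3.73137617e+01,  2.53010559e+01,  1.08352932e-02,
        2.19903786e-04,  5.80766901e-07]), 'eef_pos': array([ 0.11329561, -0.48647276,  0.24950856]), 'tool_rot': array([-1.57263808e+00, -2.37957621e-05, -2.91275773e+00]), 'force': array([0.26148575, 0.00834982, 0.1752461 ]), 'wrist_torque': array([ 0.01383976,  0.02000904, -0.03366923]), 'opening': 0.08528667594333178}
```

View pics/scene0.png

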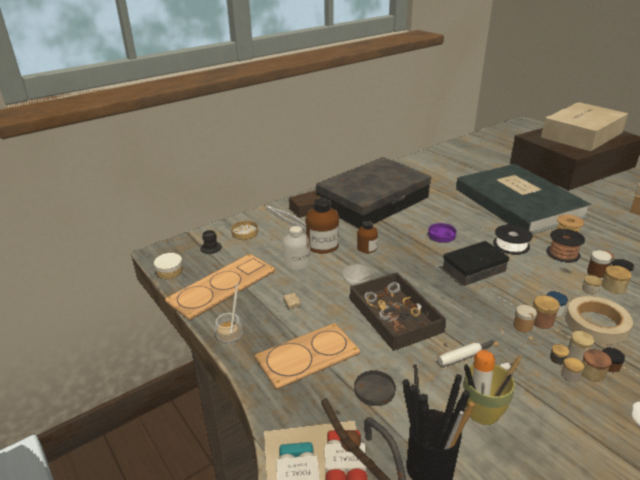

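View pics/wrist0.png

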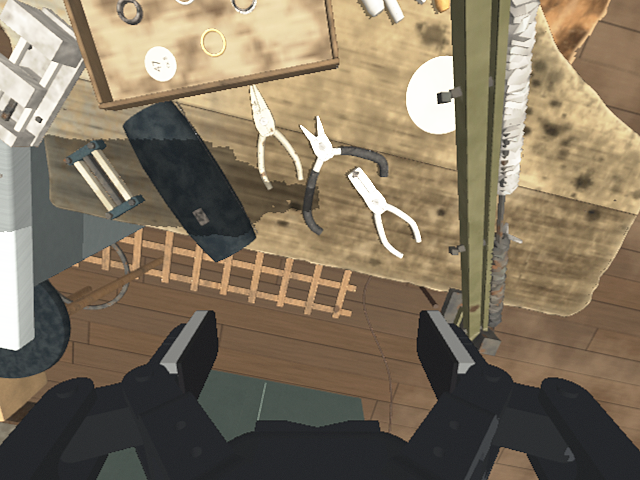

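The scene view shows the flux pot at (168,264), loupe (210,240), ring dish (244,230), jar (228,327), block (291,300), solder board (220,285) and setting board (308,354). The purple dish at (442,232) stays put. The wrist view shows only tools and the lamp at the right of the bench.

```bash
python3 - <<'E'
from h import *
d=dict(np.load('scene0.npz')); w=cloud(d)
for n,u,v,z in [('flux top',168,259,.025),('loupe top',209,234,.032),('dish',244,230,.012),('jar base',229,330,.014),('block',291,298,.01),('sb c',220,285,.008),('sb nearend',187,303,.008),('sb far',258,266,.008),('set c',308,354,.008),('setbig',286,361,.008),('setsm',329,343,.008),('purple',442,232,.01)]:
    print(n,ray(d,u,v,z).round(4),w[v,u].round(4))
im=topdown(d,.008,.25,.75,-.25,.4,1000); save('top0',im)
d2=cam('side'); save('side0',d2['image'])
E
```

```text
flux top [0.4029 0.3619 0.025 ] [0.4041 0.3656 0.0225]
loupe top [0.487  0.3801 0.032 ] [0.4907 0.389  0.0263]
dish [0.5566 0.3844 0.012 ] [0.5631 0.3971 0.0036]
jar base [0.4045 0.1605 0.014 ] [0.4021 0.1549 0.0193]
block [0.5146 0.1709 0.01  ] [0.5165 0.1738 0.0073]
sb c [0.4463 0.268  0.008 ] [0.4466 0.2687 0.0074]
sb nearend [0.386  0.2585 0.008 ] [0.3867 0.2605 0.0064]
sb far [0.5203 0.2759 0.008 ] [0.5199 0.2752 0.0086]
set c [0.4675 0.0618 0.008 ] [0.4678 0.0621 0.0076]
setbig [0.4374 0.0688 0.008 ] [0.4382 0.0701 0.0065]
setsm [0.5021 0.0614 0.008 ] [0.5026 0.0621 0.0072]
purple [0.833  0.1618 0.01  ] [0.8422 0.1692 0.003 ]
```

View pics/top0.png

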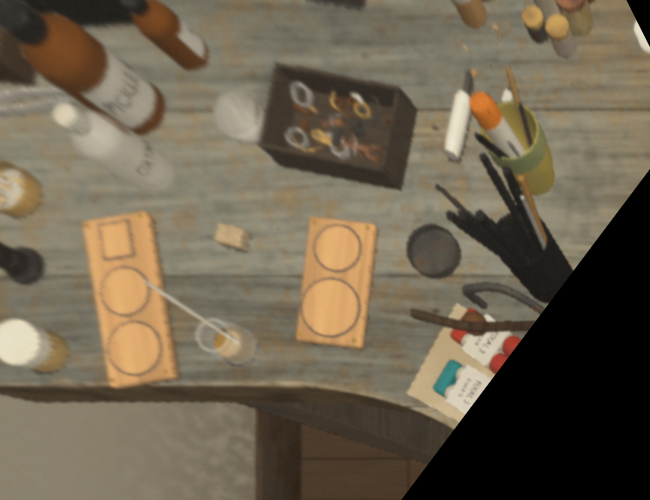

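```bash
cat >> h.py <<'E'
def rel(wps,start=None):
    """wps: list of (x,y,z,yaw) ; prints shift/turn from start pose (measured unless given)"""
    if start is None:
        s=arm.sense(); p0=np.array(s['eef_pos']); R0=R.from_euler('xyz',s['tool_rot'])
    else: p0=np.array(start[:3]); R0=R.from_euler('xyz',[-np.pi/2,0,start[3]])
    for w in wps:
        R1=R.from_euler('xyz',[-np.pi/2,0,w[3]])
        print(w,'lin',R0.inv().apply(np.array(w[:3])-p0).round(4).tolist(),'rot',(R0.inv()*R1).as_rotvec().round(4).tolist())
E
python3 - <<'E'
from h import *
rel([(.113,-.487,.45,-2.913),(.15,-.45,.45,-2.7),(.38,.2,.45,-1.4),(.38,.2,.42,0.0)])
E
```

```text
(0.113, -0.487, 0.45, -2.913) lin [0.0004, -0.2004, 0.0001] rot [0.0016, 0.0002, -0.0]
(0.15, -0.45, 0.45, -2.7) lin [-0.044, -0.2003, -0.0276] rot [0.0016, -0.2128, -0.0002]
(0.38, 0.2, 0.45, -1.4) lin [-0.4155, -0.1994, -0.6085] rot [0.0013, -1.5128, -0.0012]
(0.38, 0.2, 0.42, 0.0) lin [-0.4155, -0.1694, -0.6084] rot [0.0002, -2.9128, -0.0024]
```

>>> {"fn": "step_arm", "kwargs": {
  "linear": [
    [0,-0.05,0],
    [0,-0.1,0],
    [0,-0.15,0],
    [0,-0.2,0],
    [-0.02,-0.2,-0.03],
    [-0.045,-0.2,-0.065],
    [-0.07,-0.2,-0.1],
    [-0.095,-0.2,-0.14],
    [-0.12,-0.2,-0.175],
    [-0.145,-0.2,-0.21]
  ],
  "rot": [
    [0,0,0],
    [0,0,0],
    [0,0,0],
    [0,0,0],
    [0,-0.14,0],
    [0,-0.28,0],
    [0,-0.42,0],
    [0,-0.56,0],
    [0,-0.7,0],
    [0,-0.84,0]
  ],
  "grip": [0,0,0,0,0,0,0,0,0,0]
}}

```text
time_s: 1.15
eef_pos: [0.207, -0.2477, 0.4498]
tool_rot: [-1.572, 0.001, -2.068]
force: [0.5, -0.3, 0.4]
opening: 0.0854
```

```bash
python3 - <<'E'
from h import *
s=arm.sense(); print(s['eef_pos'],s['tool_rot'],s['joint_pos'],s['force'])
rel([(.38,.2,.45,-.6),(.38,.2,.42,0.0)])
E
```

```text
[ 0.20700206 -0.24766848  0.4497917 ] [-1.57172403e+00  1.42735830e-03 -2.06798329e+00] [-8.75469437e-01 -1.09515235e-01  1.40647118e-01  1.82234796e+00
  9.83818786e-04  1.19251250e+00] [ 0.54675056 -0.25696011  0.39850528]
(0.38, 0.2, 0.45, -0.6) lin [-0.476, 0.0005, -0.0615] rot [-0.0003, -1.468, -0.0018]
(0.38, 0.2, 0.42, 0.0) lin [-0.4759, 0.0305, -0.0614] rot [-0.0009, -2.068, -0.0018]
```

>>> {"fn": "step_arm", "kwargs": {
  "linear": [
    [-0.045,0,-0.006],
    [-0.09,0,-0.012],
    [-0.135,0,-0.018],
    [-0.18,0,-0.024],
    [-0.23,0,-0.03],
    [-0.28,0.005,-0.036],
    [-0.33,0.01,-0.042],
    [-0.38,0.015,-0.05],
    [-0.43,0.02,-0.056],
    [-0.476,0.03,-0.0615]
  ],
  "rot": [
    [0,-0.145,0],
    [0,-0.29,0],
    [0,-0.435,0],
    [0,-0.58,0],
    [0,-0.725,0],
    [0,-0.87,0],
    [0,-1.015,0],
    [0,-1.16,0],
    [0,-1.305,0],
    [0,-1.45,0]
  ],
  "grip": [0,0,0,0,0,0,0,0,0,0]
}}

```text
time_s: 2.15
eef_pos: [0.38, 0.2021, 0.4208]
tool_rot: [-1.568, 0.0, -0.611]
force: [0.8, -1.0, -0.2]
opening: 0.0855
```

>>> {"fn": "step_arm", "kwargs": {
  "linear": [
    [0,0,0],
    [0,0,0],
    [0,0,0],
    [0,0,0],
    [0,0,0],
    [0,0,0],
    [0,0,0],
    [0,0,0],
    [0,0,0],
    [0,0,0]
  ],
  "rot": [
    [0,-0.14,0],
    [0,-0.28,0],
    [0,-0.42,0],
    [0,-0.56,0],
    [0,-0.62,0],
    [0,-0.62,0],
    [0,-0.62,0],
    [0,-0.62,0],
    [0,-0.62,0],
    [0,-0.62,0]
  ],
  "grip": [0,0,0,0,0,0,0,0,0,0]
}}

```text
time_s: 3.15
eef_pos: [0.3801, 0.2021, 0.4208]
tool_rot: [-1.569, -0.001, 0.009]
force: [0.6, 0.3, -1.0]
opening: 0.0856
```

```bash
python3 - <<'E'
from h import *
s=arm.sense(); print(s['eef_pos'],s['tool_rot'],s['joint_pos'])
d=cam('wrist'); np.savez('w1.npz',**{k:d[k] for k in('image','z_map','mtx','T')}); save('w1',d['image'])
print(d['T'].round(3))
im=topdown(d,.008,.33,.6,.02,.42,2000); save('top1',im)
E
```

```text
[0.38005356 0.20208359 0.42078384] [-1.56868108e+00 -1.32390882e-03  8.83075015e-03] [4.87866141e-01 9.20308587e-02 2.63767976e-01 1.74038359e+00
 1.26693705e-03 4.79035352e-01]
[[-0.009  0.95   0.311  0.301]
 [ 1.     0.007  0.006  0.202]
 [ 0.003  0.311 -0.95   0.545]
 [ 0.     0.     0.     1.   ]]
```

View pics/top1.png

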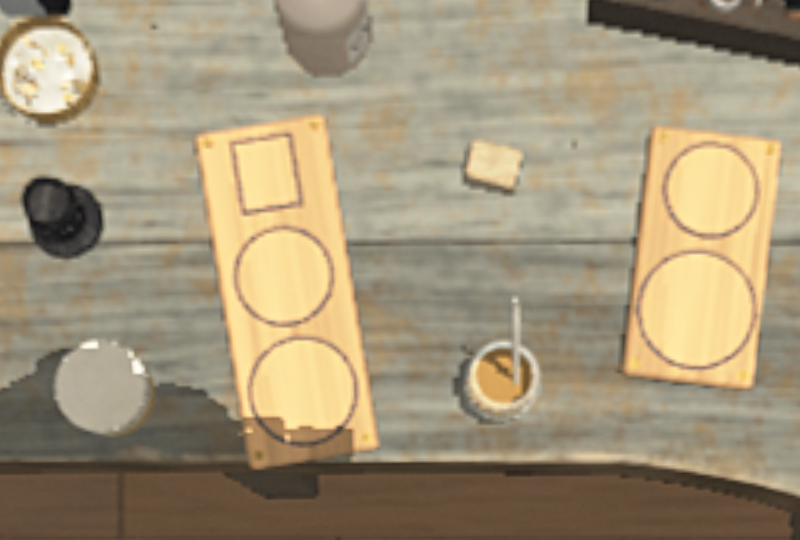

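The rectified wrist view (2 px/mm) shows the solder board centred near (288,292), with a yaw of about +0.16. The setting board is near (702,257), yawed about -0.1. The block is at (493,165), jar (502,380), flux pot (102,387), loupe (62,215) and dish (50,70). Next I'll fit these properly.

```bash
python3 - <<'E'
from h import *
d=dict(np.load('w1.npz')); P=3000;X1,Y1=.6,.42
def top(z): return topdown(d,z,.3,X1,.0,Y1,P)
def xy(u,v): return X1-v/P,Y1-u/P
im=top(.008); hsv=cv2.cvtColor(im,cv2.COLOR_RGB2HSV)
m=((hsv[...,1]>70)&(hsv[...,2]>150)&(hsv[...,0]<25)).astype(np.uint8)*255
m=cv2.morphologyEx(m,cv2.MORPH_CLOSE,np.ones((15,15)))
m=cv2.morphologyEx(m,cv2.MORPH_OPEN,np.ones((15,15)))
cs,_=cv2.findContours(m,cv2.RETR_EXTERNAL,cv2.CHAIN_APPROX_NONE)
for c in cs:
    if cv2.contourArea(c)>20000: r=cv2.minAreaRect(c); print('board?',np.round(xy(*r[0]),4),np.round(np.array(r[1])/P,4),r[2])
# inlaid circles on 8mm plane
g=cv2.cvtColor(im,cv2.COLOR_RGB2GRAY)
dk=cv2.adaptiveThreshold(g,255,cv2.ADAPTIVE_THRESH_MEAN_C,cv2.THRESH_BINARY_INV,41,18)
cs,_=cv2.findContours(dk,cv2.RETR_LIST,cv2.CHAIN_APPROX_NONE)
for c in cs:
    if len(c)>250:
        r=cv2.minAreaRect(c); s=np.array(r[1])/P
        if 0.025<s.min() and s.max()<.065: print('line',np.round(xy(*r[0]),4),s.round(4),round(r[2],1))
w=cloud(d)
for n,x,y,r,lo,hi in [('flux',.406,.37,.035,.018,.03),('loupe top',.492,.388,.03,.026,.04),('dish',.565,.395,.035,.008,.02),('jar',.41,.169,.03,.02,.035),('block',.517,.173,.025,.006,.015)]:
    k=(np.hypot(w[...,0]-x,w[...,1]-y)<r)&(w[...,2]>lo)&(w[...,2]<hi); q=w[k]
    if len(q)<5: print(n,'none');continue
    rr=cv2.minAreaRect((q[:,:2]*1000).astype(np.float32)); (cx,cy),cr=cv2.minEnclosingCircle((q[:,:2]*1000).astype(np.float32))
    print(n,len(q),'rect',np.round(rr[0],1),np.round(rr[1],1),round(rr[2],1),'circ',round(cx,1),round(cy,1),round(cr,1),'zmed',np.median(q[:,2]).round(4),q[:,2].max().round(4))
for n,u,v in(('boardz',.454,.276),('bench',.46,.2)):
    k=np.hypot(w[...,0]-u,w[...,1]-v)<.01; print(n,np.nanmedian(w[k][:,2]))
E
```

```text
board? [0.4555 0.2718] [0.1731 0.0919] 78.35657501220703
board? [0.4794 0.0619] [0.0791 0.145 ] 6.740056037902832
line [0.3999 0.3821] [0.0544 0.0263] 62.6
line [0.4038 0.2688] [0.0554 0.0576] 6.3
line [0.4454 0.0719] [0.0596 0.0608] 14.9
line [0.467  0.0187] [0.0356 0.0291] 2.9
line [0.4622 0.2782] [0.0457 0.0463] 0.0
line [0.4622 0.2782] [0.051  0.0503] 90.0
line [0.4925 0.3879] [0.0365 0.0286] 64.4
line [0.4915 0.3932] [0.0496 0.0386] 7.9
line [0.5053 0.0647] [0.044 0.044] 0.0
line [0.505  0.0648] [0.0487 0.049 ] 90.0
line [0.5136 0.287 ] [0.0342 0.0281] 80.5
line [0.5132 0.2868] [0.0389 0.0327] 80.5
line [0.5642 0.3952] [0.0497 0.0537] 0.0
flux 700 rect [403.5 363.6] [44.4 43.4] 47.9 circ 403.4 364.0 22.6 zmed 0.0255 0.0286
loupe top 188 rect [490.6 387.2] [23.8 22.4] 5.2 circ 490.9 387.3 12.4 zmed 0.0281 0.034
dish 160 rect [564.1 395.5] [49.3 48.1] 47.4 circ 564.5 395.6 25.0 zmed 0.0116 0.0152
jar 184 rect [407.3 169.4] [34.5 34.2] 47.2 circ 407.7 168.9 18.1 zmed 0.0271 0.0344
block 184 rect [517.2 173. ] [25.9 19.9] 76.9 circ 517.7 172.8 15.1 zmed 0.0099 0.0123
boardz 0.009200454894341958
bench 0.0005695545984191197
```

```bash
python3 - <<'E'
from h import *
a=cloud(dict(np.load('scene0.npz'))).reshape(-1,3); b=cloud(dict(np.load('w1.npz'))).reshape(-1,3)
for nm,w in(('scene',a),('wrist',b)):
    w=w[np.isfinite(w).all(1)]
    print(nm)
    for x in np.arange(.68,.36,-.02):
        print('%.2f'%x,[int(1000*w[k][:,2].max()) if (k:=(abs(w[:,0]-x)<.01)&(abs(w[:,1]-y)<.01)&(w[:,2]<.25)).any() else -1 for y in np.arange(.46,.1,-.02)])
rel([(.517,.173,.10,1.342),(.517,.173,.022,1.342)])
E
```

```text
scene
0.68 [0, 0, 26, 26, 26, 0, -1, -1, -1, 64, 65, 0, 39, 38, 0, 1, 0, -1]
0.66 [0, 0, 6, 7, 6, 6, 4, -3, -1, 89, 89, 67, 0, 0, 0, 0, 0, 25]
0.64 [5, 8, 8, 7, 6, 8, -1, 0, 66, 89, 89, 68, 0, 0, 17, 23, 23, 26]
0.62 [0, 0, 0, 0, 0, 0, 0, -1, -1, 70, 68, 65, 0, 0, 22, 22, 21, 26]
0.60 [0, 0, 1, 0, 0, 0, 0, 0, -1, -1, 67, 66, 0, 0, 1, 21, 22, 25]
0.58 [0, 0, 12, 12, 12, 1, 0, 0, 0, 48, 68, 67, 1, 1, 0, 1, 0, 25]
0.56 [0, 0, 12, 6, 12, 11, 0, 0, 0, 0, 52, 50, 0, 0, 0, 1, 0, 1]
0.54 [0, 1, 10, 13, 13, 0, 0, 5, 7, 8, 8, 0, 0, 0, 1, 0, 0, 1]
0.52 [0, 0, 0, 1, 0, 1, 0, 7, 8, 9, 8, 0, 0, 0, 10, 10, 0, 1]
0.50 [0, 0, 0, 31, 29, 2, 0, 7, 8, 9, 8, 7, 1, 0, 9, 9, 0, 0]
0.48 [0, 0, 0, 30, 30, 4, 0, 6, 9, 8, 9, 8, 0, 0, 0, 1, 0, 0]
0.46 [0, 0, 0, 0, 0, 1, 1, 5, 8, 10, 9, 10, 1, 0, 0, 1, 1, 0]
0.44 [0, 1, 0, 0, 0, 0, 1, 0, 8, 9, 9, 9, 0, 1, 0, 0, 1, 1]
0.42 [0, 0, 0, -239, 24, 25, 24, 1, 8, 9, 8, 9, 1, -1, 27, 81, 14, 1]
0.40 [0, 0, 0, -1, 25, 25, 25, 0, 8, 9, 9, 9, 1, 0, 26, 27, 18, 1]
0.38 [0, 0, 0, 0, 24, 25, 25, 0, 8, 8, 9, 8, 5, 0, 18, 18, 1, 0]
0.36 [-1, -1, 0, 0, -1, 0, -3, -1, 6, 8, 8, 0, 
[... 654 characters left out ...]
, 34, 4, 3, 10, 11, 12, 11, 7, 3, 2, 10, 11, 2, 3]
0.48 [3, 3, 3, 33, 32, 3, 2, 9, 12, 11, 11, 10, 2, 3, 3, 3, 3, 2]
0.46 [3, 3, 2, 3, 3, 4, 2, 7, 11, 11, 12, 10, 3, 3, 3, 2, 2, 3]
0.44 [2, 3, 4, 2, 3, 3, 3, 3, 11, 11, 11, 11, 3, 3, 2, 3, 2, 3]
0.42 [2, 3, 3, 3, 28, 27, 28, 3, 11, 12, 12, 10, 3, 3, 29, 82, 3, 2]
0.40 [2, 3, 4, 2, 27, 28, 27, 3, 11, 11, 12, 10, 4, 3, 29, 29, 4, 3]
0.38 [3, 3, 2, 3, 27, 27, 26, 4, 10, 11, 11, 10, 2, 3, 19, 20, 2, 2]
0.36 [-20, -5, -4, -2, 0, -2, -10, -8, 9, 10, 6, -1, -1, 0, 0, 1, -4, -2]
(0.517, 0.173, 0.1, 1.342) lin [0.1363, 0.3209, -0.031] rot [-0.0009, -1.333, 0.0025]
(0.517, 0.173, 0.022, 1.342) lin [0.1362, 0.3989, -0.0311] rot [-0.0009, -1.333, 0.0025]
```

>>> {"fn": "step_arm", "kwargs": {
  "linear": [
    [0.0136,0.032,-0.003],
    [0.027,0.064,-0.006],
    [0.041,0.096,-0.009],
    [0.0545,0.128,-0.0124],
    [0.068,0.16,-0.0155],
    [0.082,0.192,-0.0186],
    [0.0955,0.224,-0.0217],
    [0.109,0.256,-0.0248],
    [0.1227,0.288,-0.028],
    [0.1363,0.321,-0.031]
  ],
  "rot": [
    [0,-0.135,0],
    [0,-0.27,0],
    [0,-0.4,0],
    [0,-0.535,0],
    [0,-0.67,0],
    [0,-0.8,0],
    [0,-0.935,0],
    [0,-1.07,0],
    [0,-1.2,0],
    [0,-1.333,0.0025]
  ],
  "grip": [0,0,0,0,0,0,0,0,0,0]
}}

```text
time_s: 4.2
eef_pos: [0.5177, 0.1728, 0.0987]
tool_rot: [-1.571, -0.001, 1.347]
force: [1.0, 1.1, 0.2]
opening: 0.0852
```

```bash
python3 - <<'E'
from h import *
d=cam('wrist'); w=cloud(d)
k=(np.hypot(w[...,0]-.517,w[...,1]-.173)<.022)&(w[...,2]>.007)&(w[...,2]<.016); q=w[k]
rr=cv2.minAreaRect((q[:,:2]*1000).astype(np.float32)); print(len(q),rr,q[:,2].max())
save('w2',d['image'])
rel([(.517,.173,.022,1.342)])
E
```

```text
1151 ((517.9097900390625, 172.79405212402344), (26.48976707458496, 20.245176315307617), 76.43318939208984) 0.012668756359056316
(0.517, 0.173, 0.022, 1.342) lin [0.002, 0.0708, -0.0006] rot [-0.0061, 0.0078, -0.0038]
```

View pics/w2.png

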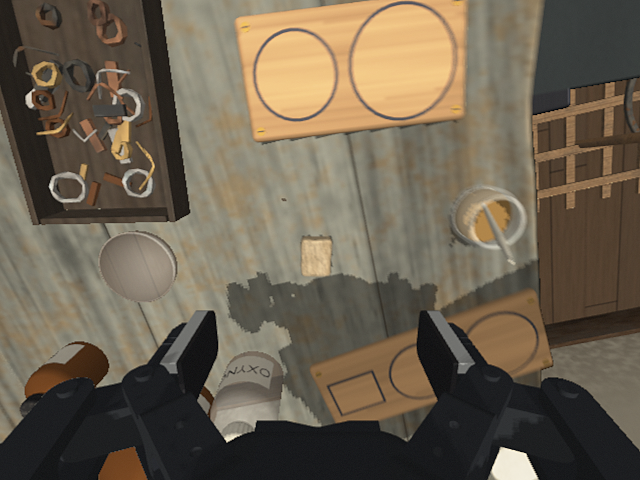

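The block sits at about (317,257), centred between the open fingers. The re-measured centre is (0.5179, 0.1728).

>>> {"fn": "step_arm", "kwargs": {
  "linear": [
    [0.002,0.02,-0.0015],
    [0.002,0.045,-0.0015],
    [0.002,0.065,-0.0015],
    [0.002,0.071,-0.0015],
    [0.002,0.071,-0.0015],
    [0.002,0.071,-0.0015],
    [0.002,0.071,-0.0015],
    [0.002,0.071,-0.0015],
    [0.002,0.071,-0.0015],
    [0.002,0.071,-0.0015]
  ],
  "rot": [
    [0,0,0],
    [0,0.006,-0.003],
    [0,0.006,-0.003],
    [0,0.006,-0.003],
    [0,0.006,-0.003],
    [0,0.006,-0.003],
    [0,0.006,-0.003],
    [0,0.006,-0.003],
    [0,0.006,-0.003],
    [0,0.006,-0.003]
  ],
  "grip": [0,0,0,100,200,255,255,255,255,255]
}}

```text
time_s: 5.25
eef_pos: [0.519, 0.1733, 0.0235]
tool_rot: [-1.567, -0.001, 1.344]
force: [-1.5, 0.1, 6.2]
opening: 0.0173
```

```bash
python3 - <<'E'
from h import *
s=arm.sense();print(s['eef_pos'],s['tool_rot'],s['force'],s['opening'])
st=list(s['eef_pos'])+[s['tool_rot'][2]]
rel([(.517,.173,.12,1.34),(.5134,.2869,.12,.168)])
rel([(.5134,.2869,.12,.168),(.5134,.2869,.032,.168)],(.5134,.2869,.12,.168))
E
```

```text
[0.51895825 0.17328787 0.02351461] [-1.56711893e+00 -8.31422251e-04  1.34373596e+00] [-1.51321295  0.08240194  6.17449715] 0.017295507004030476
(0.517, 0.173, 0.12, 1.34) lin [-0.0006, -0.0965, 0.0022] rot [-0.0037, 0.0037, 0.0008]
(0.5134, 0.2869, 0.12, 0.168) lin [0.1095, -0.0963, 0.0313] rot [-0.0037, 1.1757, -0.0014]
(0.5134, 0.2869, 0.12, 0.168) lin [0.0, 0.0, 0.0] rot [0.0, 0.0, 0.0]
(0.5134, 0.2869, 0.032, 0.168) lin [0.0, 0.088, -0.0] rot [0.0, 0.0, 0.0]
```

>>> {"fn": "step_arm", "kwargs": {
  "linear": [
    [0,-0.03,0.001],
    [0,-0.07,0.002],
    [0.01,-0.097,0.005],
    [0.026,-0.097,0.009],
    [0.042,-0.097,0.013],
    [0.058,-0.097,0.017],
    [0.074,-0.097,0.021],
    [0.09,-0.097,0.026],
    [0.1095,-0.0963,0.0313],
    [0.1095,-0.0963,0.0313]
  ],
  "rot": [
    [0,0,0],
    [0,0,0],
    [0,0.14,0],
    [0,0.29,0],
    [0,0.44,0],
    [0,0.59,0],
    [0,0.74,0],
    [0,0.89,0],
    [-0.003,1.04,0],
    [-0.003,1.1757,-0.001]
  ],
  "grip": [255,255,255,255,255,255,255,255,255,255]
}}

```text
time_s: 6.25
eef_pos: [0.5133, 0.2893, 0.1202]
tool_rot: [-1.569, -0.0, 0.165]
force: [-0.2, -0.4, -0.4]
opening: 0.0172
```

```bash
python3 - <<'E'
from h import *
d=cam('wrist'); save('w3',d['image'])
s=arm.sense();print(s['eef_pos'],s['tool_rot'],s['force'],s['opening'])
rel([(.5134,.2869,.032,.168)])
E
```

```text
[0.51322517 0.28814622 0.12013617] [-1.57024222e+00  1.83582527e-04  1.60963945e-01] [0.4675401  0.40502944 0.65324415] 0.01729330051805199
(0.5134, 0.2869, 0.032, 0.168) lin [-0.0, 0.0881, -0.0013] rot [-0.0006, -0.007, -0.0002]
```

View pics/w3.png

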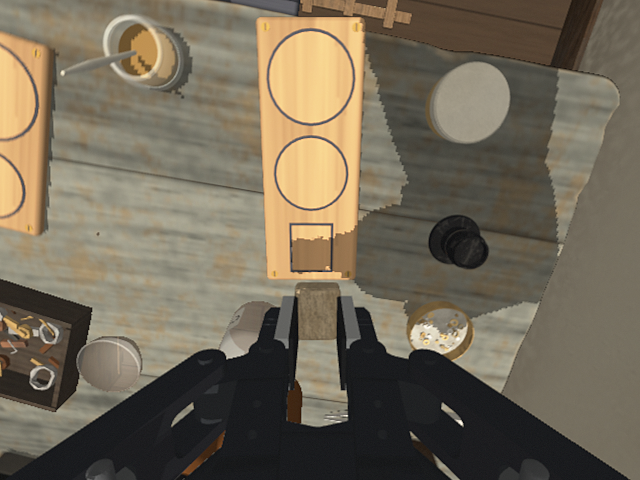

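The block is held square between the pads at about (320,310), just beyond the rectangle at (312,247). Lowering it now.

>>> {"fn": "step_arm", "kwargs": {
  "linear": [
    [0,0.03,-0.0013],
    [0,0.06,-0.0013],
    [0,0.08,-0.0013],
    [0,0.0876,-0.0013],
    [0,0.0876,-0.0013],
    [0,0.0876,-0.0013],
    [0,0.0876,-0.0013],
    [0,0.0876,-0.0013],
    [0,0.0876,-0.0013],
    [0,0.0876,-0.0013]
  ],
  "rot": [
    [0,-0.007,0],
    [0,-0.007,0],
    [0,-0.007,0],
    [0,-0.007,0],
    [0,-0.007,0],
    [0,-0.007,0],
    [0,-0.007,0],
    [0,-0.007,0],
    [0,-0.007,0],
    [0,-0.007,0]
  ],
  "grip": [255,255,255,255,255,255,160,100,60,60]
}}

```text
time_s: 7.3
eef_pos: [0.5136, 0.287, 0.0327]
tool_rot: [-1.57, -0.0, 0.168]
force: [0.4, 0.2, -1.5]
opening: 0.0652
```

```bash
python3 - <<'E'
from h import *
s=arm.sense();print(s['eef_pos'],s['tool_rot'],s['force'],s['opening'])
rel([(.5134,.2869,.14,.168),(.4075,.169,.16,.168)])
E
```

```text
[0.51355349 0.28699248 0.03274689] [-1.57009703e+00 -2.15376474e-04  1.68137325e-01] [ 0.36611107  0.15670933 -1.49483381] 0.06518133853587452
(0.5134, 0.2869, 0.14, 0.168) lin [-0.0001, -0.1073, 0.0] rot [-0.0007, 0.0001, 0.0002]
(0.4075, 0.169, 0.16, 0.168) lin [-0.1243, -0.1273, -0.0985] rot [-0.0007, 0.0001, 0.0002]
```

>>> {"fn": "step_arm", "kwargs": {
  "linear": [
    [0,-0.03,0],
    [0,-0.07,0],
    [0,-0.11,0],
    [-0.02,-0.127,-0.016],
    [-0.045,-0.127,-0.035],
    [-0.07,-0.127,-0.055],
    [-0.095,-0.127,-0.075],
    [-0.115,-0.127,-0.091],
    [-0.1243,-0.127,-0.0985],
    [-0.1243,-0.127,-0.0985]
  ],
  "rot": [
    [0,0,0],
    [0,0,0],
    [0,0,0],
    [0,0,0],
    [0,0,0],
    [0,0,0],
    [0,0,0],
    [0,0,0],
    [0,0,0],
    [0,0,0]
  ],
  "grip": [60,60,0,0,0,0,0,0,0,0]
}}

```text
time_s: 8.3
eef_pos: [0.4068, 0.1683, 0.1599]
tool_rot: [-1.57, -0.0, 0.167]
force: [0.4, 0.1, -0.1]
opening: 0.0854
```

```bash
python3 - <<'E'
from h import *
d=cam('wrist'); save('w4',d['image'])
a=topdown(d,.018,.36,.56,.1,.36,2200); save('top4',a)
w=cloud(d)
k=(np.hypot(w[...,0]-.4075,w[...,1]-.169)<.03)&(w[...,2]>.022)&(w[...,2]<.033); q=w[k]
print(len(q),cv2.minEnclosingCircle((q[:,:2]*1000).astype(np.float32)),cv2.minAreaRect((q[:,:2]*1000).astype(np.float32)))
rel([(.4075,.169,.16,.168),(.4075,.169,.024,.168)])
E
```

```text
519 ((407.7224426269531, 168.83111572265625), 16.90679359436035) ((408.17236328125, 168.82669067382812), (32.54118347167969, 32.39319610595703), 31.487308502197266)
(0.4075, 0.169, 0.16, 0.168) lin [-0.0006, 0.0001, -0.0001] rot [-0.0013, -0.0004, 0.0017]
(0.4075, 0.169, 0.024, 0.168) lin [-0.0008, 0.1361, -0.0002] rot [-0.0013, -0.0004, 0.0017]
```

View pics/w4.png

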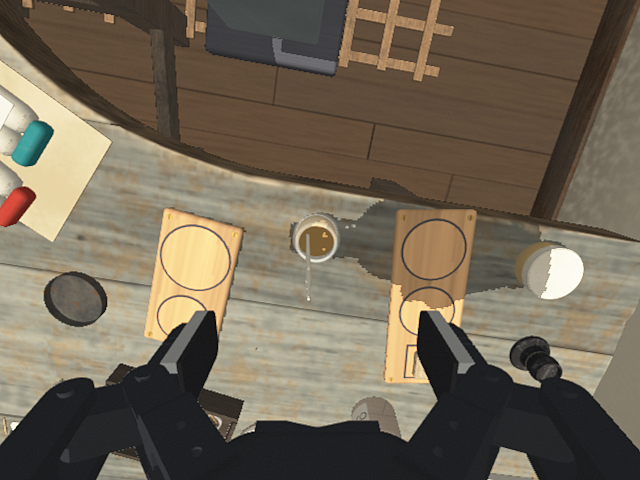

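The jar is at (317,238), centred under the jaws; the cloud gives (0.408, 0.169). The block is partly visible in its rectangle near (415,360).

>>> {"fn": "step_arm", "kwargs": {
  "linear": [
    [-0.0003,0.04,-0.0002],
    [-0.0003,0.085,-0.0002],
    [-0.0003,0.12,-0.0002],
    [-0.0003,0.134,-0.0002],
    [-0.0003,0.134,-0.0002],
    [-0.0003,0.134,-0.0002],
    [-0.0003,0.134,-0.0002],
    [-0.0003,0.134,-0.0002],
    [-0.0003,0.134,-0.0002],
    [-0.0003,0.134,-0.0002]
  ],
  "rot": [
    [0,0,0],
    [0,0,0],
    [0,0,0],
    [0,0,0],
    [0,0,0],
    [0,0,0],
    [0,0,0],
    [0,0,0],
    [0,0,0],
    [0,0,0]
  ],
  "grip": [0,0,0,0,80,150,255,255,255,255]
}}

```text
time_s: 9.35
eef_pos: [0.4097, 0.1699, 0.0278]
tool_rot: [-1.568, -0.006, 0.168]
force: [-0.3, -0.2, 6.4]
opening: 0.0352
```

```bash
python3 - <<'E'
from h import *
s=arm.sense();print(s['eef_pos'],s['tool_rot'],s['force'],s['opening'])
rel([(.408,.169,.10,.168),(.4622,.2782,.10,.168),(.4622,.2782,s['eef_pos'][2]+.0085,.168)])
E
```

```text
[0.40966773 0.16993265 0.02779287] [-1.56833211 -0.00591268  0.16763004] [-0.29794266 -0.15484411  6.3553985 ] 0.035157304305891146
(0.408, 0.169, 0.1, 0.168) lin [-0.0014, -0.0722, -0.0005] rot [-0.0025, -0.0004, 0.0059]
(0.4622, 0.2782, 0.1, 0.168) lin [0.0703, -0.0716, 0.0982] rot [-0.0025, -0.0004, 0.0059]
(0.4622, 0.2782, np.float64(0.036292872151212394), 0.168) lin [0.0699, -0.0078, 0.098] rot [-0.0025, -0.0004, 0.0059]
```

>>> {"fn": "step_arm", "kwargs": {
  "linear": [
    [-0.001,-0.03,0],
    [-0.001,-0.072,0],
    [0.01,-0.0716,0.015],
    [0.022,-0.0716,0.033],
    [0.036,-0.0716,0.051],
    [0.048,-0.0716,0.068],
    [0.06,-0.0716,0.085],
    [0.0703,-0.0716,0.0982],
    [0.0703,-0.0716,0.0982],
    [0.0703,-0.0716,0.0982]
  ],
  "rot": [
    [0,0,0],
    [0,0,0],
    [-0.002,0,0.005],
    [-0.002,0,0.005],
    [-0.002,0,0.005],
    [-0.002,0,0.005],
    [-0.002,0,0.005],
    [-0.002,0,0.005],
    [-0.002,0,0.005],
    [-0.002,0,0.005]
  ],
  "grip": [255,255,255,255,255,255,255,255,255,255]
}}

```text
time_s: 10.35
eef_pos: [0.4619, 0.278, 0.1]
tool_rot: [-1.571, -0.0, 0.168]
force: [-0.6, 0.2, 0.0]
opening: 0.0349
```

```bash
python3 - <<'E'
from h import *
s=arm.sense();print(s['eef_pos'],s['tool_rot'],s['force'],s['opening'])
d=cam('wrist'); w=cloud(d); save('w5',d['image'])
s=arm.sense()
T=R.from_euler('xyz',s['tool_rot']); q=T.inv().apply(w.reshape(-1,3)-s['eef_pos'])
q=q[np.isfinite(q).all(1)]
k=(abs(q[:,0])<.03)&(abs(q[:,2])<.0165)&(q[:,1]>-.008)&(q[:,1]<.004)
c=q[k]; print(len(c), c.min(0).round(4),c.max(0).round(4))
# slices at z~0
m=k&(abs(q[:,2])<.004); c=q[m]; print(np.sort(c[:,0]).round(4)[[0,5,len(c)//2,-5,-1]])
rel([(.4622,.2782,.0365,.168)])
E
```

```text
[0.4618669  0.27804537 0.10003669] [-1.57076931e+00 -4.58325112e-04  1.67959112e-01] [-0.56228975  0.23338382  0.0464578 ] 0.03489592910752004
2018 [-0.0176 -0.0079 -0.0165] [0.0148 0.004  0.0165]
[-0.0176 -0.0173  0.0038  0.0146  0.0148]
(0.4622, 0.2782, 0.0365, 0.168) lin [0.0007, 0.0635, 0.0005] rot [0.0001, -0.0004, -0.0]
```

View pics/w5.png

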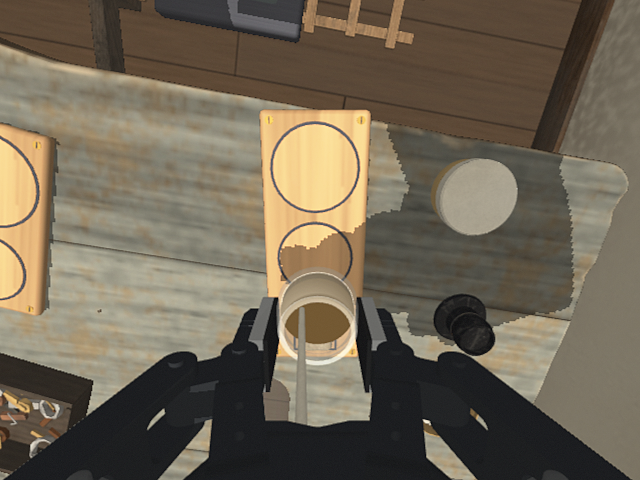

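The jar is held upright at (317,320), with its axis about 1.6 mm behind the TCP. I'll compensate for that when lowering.

>>> {"fn": "step_arm", "kwargs": {
  "linear": [
    [0.0023,0.025,0.0005],
    [0.0023,0.045,0.0005],
    [0.0023,0.058,0.0005],
    [0.0023,0.0637,0.0005],
    [0.0023,0.0637,0.0005],
    [0.0023,0.0637,0.0005],
    [0.0023,0.0637,0.0005],
    [0.0023,0.0637,0.0005],
    [0.0023,0.0637,0.0005],
    [0.0023,0.0637,0.0005]
  ],
  "rot": [
    [0,0,0],
    [0,0,0],
    [0,0,0],
    [0,0,0],
    [0,0,0],
    [0,0,0],
    [0,0,0],
    [0,0,0],
    [0,0,0],
    [0,0,0]
  ],
  "grip": [255,255,255,255,255,255,110,80,50,40]
}}

```text
time_s: 11.4
eef_pos: [0.4639, 0.2786, 0.0364]
tool_rot: [-1.571, -0.0, 0.168]
force: [-0.5, -1.1, -0.2]
opening: 0.0721
```

```bash
python3 - <<'E'
from h import *
s=arm.sense();print(s['eef_pos'],s['tool_rot'],s['force'],s['opening'])
rel([(.4622,.2782,.15,.168),(.4035,.364,.15,.168)])
E
```

```text
[0.46390711 0.27857604 0.03644863] [-1.57077872e+00 -3.66400288e-04  1.67585817e-01] [-0.54607971 -1.1069555  -0.16422803] 0.07205676014512143
(0.4622, 0.2782, 0.15, 0.168) lin [-0.0017, -0.1136, -0.0001] rot [-0.0, -0.0004, 0.0004]
(0.4035, 0.364, 0.15, 0.168) lin [-0.0453, -0.1136, 0.0943] rot [-0.0, -0.0004, 0.0004]
```

>>> {"fn": "step_arm", "kwargs": {
  "linear": [
    [0,-0.035,0],
    [0,-0.08,0],
    [0,-0.1136,0],
    [-0.006,-0.1136,0.014],
    [-0.013,-0.1136,0.03],
    [-0.022,-0.1136,0.048],
    [-0.032,-0.1136,0.066],
    [-0.04,-0.1136,0.084],
    [-0.0453,-0.1136,0.0943],
    [-0.0453,-0.1136,0.0943]
  ],
  "rot": [
    [0,0,0],
    [0,0,0],
    [0,0,0],
    [0,0,0],
    [0,0,0],
    [0,0,0],
    [0,0,0],
    [0,0,0],
    [0,0,0],
    [0,0,0]
  ],
  "grip": [40,40,0,0,0,0,0,0,0,0]
}}

```text
time_s: 12.4
eef_pos: [0.4023, 0.3649, 0.1494]
tool_rot: [-1.571, 0.0, 0.17]
force: [-0.2, 0.9, 0.3]
opening: 0.0853
```

```bash
python3 - <<'E'
from h import *
d=cam('wrist'); save('w6',d['image'])
w=cloud(d)
k=(np.hypot(w[...,0]-.4035,w[...,1]-.364)<.03)&(w[...,2]>.021)&(w[...,2]<.033); q=w[k]
print(len(q),cv2.minEnclosingCircle((q[:,:2]*1000).astype(np.float32)),cv2.minAreaRect((q[:,:2]*1000).astype(np.float32)))
k=(np.hypot(w[...,0]-.462,w[...,1]-.278)<.03)&(w[...,2]>.031)&(w[...,2]<.041); q=w[k]
print('jar',len(q),cv2.minEnclosingCircle((q[:,:2]*1000).astype(np.float32)),cv2.minAreaRect((q[:,:2]*1000).astype(np.float32)))
rel([(.4035,.364,.024,.168)])
E
```

```text
2642 ((403.40716552734375, 364.1216735839844), 22.496891021728516) ((403.10333251953125, 364.11737060546875), (44.02561950683594, 44.0947151184082), 8.420830726623535)
jar 457 ((462.1212463378906, 279.3564453125), 16.395341873168945) ((460.42987060546875, 278.04998779296875), (27.416732788085938, 32.16547393798828), 34.520843505859375)
(0.4035, 0.364, 0.024, 0.168) lin [0.0006, 0.1255, -0.0001] rot [0.0009, 0.001, -0.0002]
```

View pics/w6.png

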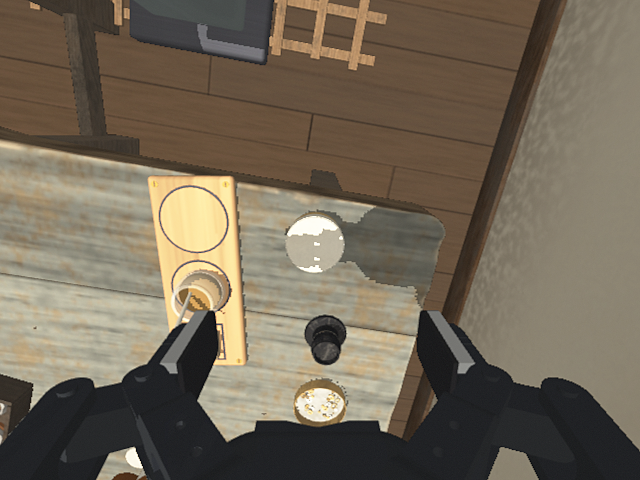

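The flux pot is at (315,243), under the jaws. The jar stands in the middle circle at about (203,290).

>>> {"fn": "step_arm", "kwargs": {
  "linear": [
    [0.0005,0.04,0],
    [0.0005,0.08,0],
    [0.0005,0.11,0],
    [0.0005,0.1255,0],
    [0.0005,0.1255,0],
    [0.0005,0.1255,0],
    [0.0005,0.1255,0],
    [0.0005,0.1255,0],
    [0.0005,0.1255,0],
    [0.0005,0.1255,0]
  ],
  "rot": [
    [0,0,0],
    [0,0,0],
    [0,0,0],
    [0,0,0],
    [0,0,0],
    [0,0,0],
    [0,0,0],
    [0,0,0],
    [0,0,0],
    [0,0,0]
  ],
  "grip": [0,0,0,0,70,140,255,255,255,255]
}}

```text
time_s: 13.45
eef_pos: [0.4048, 0.365, 0.0259]
tool_rot: [-1.57, -0.003, 0.169]
force: [0.7, -1.7, 6.1]
opening: 0.0424
```

```bash
python3 - <<'E'
from h import *
s=arm.sense();print(s['eef_pos'],s['tool_rot'],s['force'],s['opening'])
rel([(.4035,.364,.12,.168),(.4047,.2686,.12,.168)])
E
```

```text
[0.40477984 0.36498208 0.02585736] [-1.57008471 -0.00344137  0.16879776] [ 0.72276354 -1.66792297  6.13770494] 0.042381045500503575
(0.4035, 0.364, 0.12, 0.168) lin [-0.0011, -0.0941, -0.0007] rot [-0.0007, 0.0008, 0.0034]
(0.4047, 0.2686, 0.12, 0.168) lin [-0.0159, -0.0943, -0.0949] rot [-0.0007, 0.0008, 0.0034]
```

>>> {"fn": "step_arm", "kwargs": {
  "linear": [
    [-0.001,-0.03,0],
    [-0.001,-0.07,0],
    [-0.001,-0.0943,-0.005],
    [-0.004,-0.0943,-0.02],
    [-0.007,-0.0943,-0.038],
    [-0.01,-0.0943,-0.056],
    [-0.012,-0.0943,-0.074],
    [-0.0143,-0.0943,-0.0949],
    [-0.0143,-0.0943,-0.0949],
    [-0.0143,-0.0943,-0.0949]
  ],
  "rot": [
    [0,0,0],
    [0,0,0],
    [0,0,0.003],
    [0,0,0.003],
    [0,0,0.003],
    [0,0,0.003],
    [0,0,0.003],
    [0,0,0.003],
    [0,0,0.003],
    [0,0,0.003]
  ],
  "grip": [255,255,255,255,255,255,255,255,255,255]
}}

```text
time_s: 14.45
eef_pos: [0.4057, 0.2681, 0.1192]
tool_rot: [-1.57, 0.001, 0.168]
force: [-0.2, -0.2, -0.7]
opening: 0.0423
```

```bash
python3 - <<'E'
from h import *
d=cam('wrist'); w=cloud(d)
s=arm.sense();print(s['eef_pos'],s['tool_rot'],s['force'],s['opening'])
q=R.from_euler('xyz',s['tool_rot']).inv().apply(w.reshape(-1,3)-s['eef_pos']); q=q[np.isfinite(q).all(1)]
k=(abs(q[:,0])<.03)&(abs(q[:,2])<.006)&(q[:,1]>-.006)&(q[:,1]<.004)
c=np.sort(q[k][:,0]); print(len(c),c[[0,3,-4,-1]].round(4))
rel([(.4063,.2689,.0344,.168)])
E
```

```text
[0.40596524 0.26873102 0.11943572] [-1.57010914e+00  4.16186192e-04  1.68511001e-01] [ 0.59904718 -0.51994606 -1.34396969] 0.042327549560696606
2780 [-0.0242 -0.0241  0.0203  0.0207]
(0.4063, 0.2689, 0.0344, 0.168) lin [0.0004, 0.085, 0.0001] rot [-0.0007, 0.0005, -0.0004]
```

>>> {"fn": "step_arm", "kwargs": {
  "linear": [
    [0.0005,0.03,0],
    [0.0005,0.06,0],
    [0.0005,0.078,0],
    [0.0005,0.085,0],
    [0.0005,0.085,0],
    [0.0005,0.085,0],
    [0.0005,0.085,0],
    [0.0005,0.085,0],
    [0.0005,0.085,0],
    [0.0005,0.085,0]
  ],
  "rot": [
    [0,0,0],
    [0,0,0],
    [0,0,0],
    [0,0,0],
    [0,0,0],
    [0,0,0],
    [0,0,0],
    [0,0,0],
    [0,0,0],
    [0,0,0]
  ],
  "grip": [255,255,255,255,255,255,100,70,40,20]
}}

```text
time_s: 15.5
eef_pos: [0.4066, 0.269, 0.0346]
tool_rot: [-1.57, -0.0, 0.168]
force: [0.4, -0.5, 0.5]
opening: 0.0785
```

```bash
python3 - <<'E'
from h import *
s=arm.sense();print(s['eef_pos'],s['tool_rot'],s['force'],s['opening'])
rel([(.4063,.2689,.16,.168),(.5643,.3955,.16,.3)])
E
```

```text
[0.40660018 0.26898947 0.03461677] [-1.56988565e+00 -1.87461553e-05  1.68469144e-01] [ 0.37869961 -0.51813978  0.48170377] 0.0785115626748024
(0.4063, 0.2689, 0.16, 0.168) lin [-0.0003, -0.1254, 0.0001] rot [-0.0009, 0.0005, 0.0]
(0.5643, 0.3955, 0.16, 0.3) lin [0.1767, -0.1253, 0.0984] rot [-0.0009, -0.1315, 0.0001]
```

>>> {"fn": "step_arm", "kwargs": {
  "linear": [
    [0,-0.04,0],
    [0,-0.085,0],
    [0,-0.125,0],
    [0.03,-0.125,0.017],
    [0.06,-0.125,0.033],
    [0.09,-0.125,0.05],
    [0.12,-0.125,0.067],
    [0.15,-0.125,0.084],
    [0.1767,-0.125,0.0984],
    [0.1767,-0.125,0.0984]
  ],
  "rot": [
    [0,0,0],
    [0,0,0],
    [0,0,0],
    [0,0,0],
    [0,0,0],
    [0,0,0],
    [0,0,0],
    [0,0,0],
    [0,0,0],
    [0,0,0]
  ],
  "grip": [20,20,0,0,0,0,0,0,0,0]
}}

```text
time_s: 16.5
eef_pos: [0.5665, 0.3973, 0.1576]
tool_rot: [-1.57, -0.0, 0.169]
force: [-0.4, -0.6, -0.0]
opening: 0.0857
```

```bash
python3 - <<'E'
from h import *
d=cam('wrist'); save('w7',d['image'])
s=arm.sense();print(s['eef_pos'],s['tool_rot'],s['joint_pos'])
w=cloud(d)
def f(n,x,y,r,lo,hi):
    k=(np.hypot(w[...,0]-x,w[...,1]-y)<r)&(w[...,2]>lo)&(w[...,2]<hi); q=(w[k][:,:2]*1000).astype(np.float32)
    print(n,len(q),np.round(np.hstack(cv2.minEnclosingCircle(q)),1),cv2.minAreaRect(q))
f('dish',.5643,.3955,.035,.007,.02); f('loupe',.4907,.3873,.02,.027,.04)
f('flux',.405,.2685,.03,.03,.041); f('jar',.4622,.2782,.028,.03,.041); f('block',.5134,.2869,.022,.0155,.024)
rel([(.5643,.3955,.019,.168)])
E
```

```text
[0.56490966 0.39603435 0.15785795] [-1.57051519e+00  1.44595033e-03  1.68585884e-01] [6.11075484e-01 6.73484055e-01 4.40634090e-01 1.33913267e+00
 8.73201158e-04 4.42489286e-01]
dish 610 [564.8 396.2  25. ] ((564.5404052734375, 395.7629699707031), (48.83637619018555, 48.97334671020508), 39.67475128173828)
loupe 753 [491.4 388.5  12.3] ((491.6099853515625, 388.1860046386719), (23.879648208618164, 23.525211334228516), 45.610931396484375)
flux 0 [0. 0. 0.] ((0.0, 0.0), (0.0, 0.0), 0.0)
jar 969 [462.7 279.9  17.2] ((462.5246887207031, 279.53485107421875), (32.55246353149414, 33.69143295288086), 20.346044540405273)
block 1009 [512.4 287.6  15.4] ((512.621337890625, 288.3746643066406), (26.115310668945312, 20.50946617126465), 9.677538871765137)
(0.5643, 0.3955, 0.019, 0.168) lin [-0.0005, 0.1389, -0.0005] rot [-0.0003, 0.0006, -0.0014]
```

View pics/w7.png

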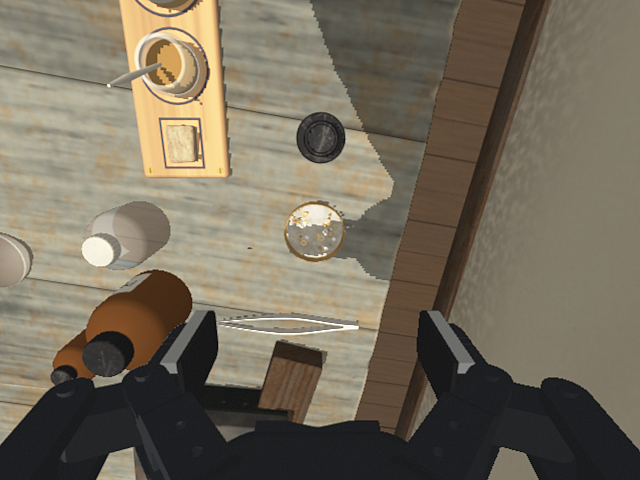

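The dish is at (314,232) under the jaws, and the loupe is clear at (321,137). The block and jar sit inside their outlines, at (183,143) and (172,65).

>>> {"fn": "step_arm", "kwargs": {
  "linear": [
    [0,0.04,0],
    [0,0.085,0],
    [0,0.12,0],
    [0,0.135,0],
    [-0.0005,0.14,-0.0003],
    [-0.0005,0.14,-0.0003],
    [-0.0005,0.14,-0.0003],
    [-0.0005,0.14,-0.0003],
    [-0.0005,0.14,-0.0003],
    [-0.0005,0.14,-0.0003]
  ],
  "rot": [
    [0,0,0],
    [0,0,0],
    [0,0,0],
    [0,0,0],
    [0,0,0],
    [0,0,0],
    [0,0,0],
    [0,0,0],
    [0,0,0],
    [0,0,0]
  ],
  "grip": [0,0,0,0,0,70,140,255,255,255]
}}

```text
time_s: 17.55
eef_pos: [0.5661, 0.3968, 0.0213]
tool_rot: [-1.568, -0.004, 0.169]
force: [-0.1, 0.5, 6.0]
opening: 0.0462
```

```bash
python3 - <<'E'
from h import *
s=arm.sense();print(s['eef_pos'],s['tool_rot'],s['force'],s['opening'])
rel([(.5645,.3958,.16,.168),(.4454,.0719,.16,-.12)])
E
```

```text
[0.56609051 0.39682834 0.02131741] [-1.56834818 -0.00381689  0.16857822] [-0.1285569   0.49821116  6.02951537] 0.04615704674593421
(0.5645, 0.3958, 0.16, 0.168) lin [-0.0012, -0.1387, -0.0004] rot [-0.0024, 0.0006, 0.0038]
(0.4454, 0.0719, 0.16, -0.12) lin [-0.173, -0.1401, -0.2997] rot [-0.003, 0.2886, 0.0034]
```

>>> {"fn": "step_arm", "kwargs": {
  "linear": [
    [-0.001,-0.04,0],
    [-0.001,-0.085,0],
    [-0.001,-0.125,0],
    [-0.02,-0.139,-0.033],
    [-0.045,-0.139,-0.078],
    [-0.07,-0.139,-0.122],
    [-0.096,-0.139,-0.166],
    [-0.12,-0.14,-0.21],
    [-0.146,-0.14,-0.255],
    [-0.173,-0.14,-0.2997]
  ],
  "rot": [
    [0,0,0.003],
    [0,0,0.003],
    [0,0,0.003],
    [0,0.05,0.003],
    [0,0.1,0.003],
    [0,0.15,0.003],
    [-0.002,0.2,0.003],
    [-0.003,0.25,0.003],
    [-0.003,0.2886,0.003],
    [-0.003,0.2886,0.003]
  ],
  "grip": [255,255,255,255,255,255,255,255,255,255]
}}

```text
time_s: 18.55
eef_pos: [0.4478, 0.0774, 0.1611]
tool_rot: [-1.57, -0.003, -0.12]
force: [0.8, -1.0, -0.9]
opening: 0.046
```

```bash
python3 - <<'E'
from h import *
d=cam('wrist'); w=cloud(d); save('w8',d['image'])
s=arm.sense();print(s['eef_pos'],s['tool_rot'],s['force'],s['opening'])
q=R.from_euler('xyz',s['tool_rot']).inv().apply(w.reshape(-1,3)-s['eef_pos']); q=q[np.isfinite(q).all(1)]
k=(abs(q[:,0])<.035)&(abs(q[:,2])<.006)&(q[:,1]>-.002)&(q[:,1]<.015)
c=np.sort(q[k][:,0]); print(len(c),c[[0,3,-4,-1]].round(4))
rel([(.4454,.0719,.0298,-.12)])
E
```

```text
[0.44329764 0.07120162 0.16035852] [-1.5768912   0.00201974 -0.12578539] [-6.66317166 -5.54664435 -1.77817679] 0.04634339151980311
1276 [-0.0227 -0.0226  0.0264  0.0267]
(0.4454, 0.0719, 0.0298, -0.12) lin [0.0023, 0.1305, 0.0018] rot [0.0061, -0.0058, -0.002]
```

View pics/w8.png

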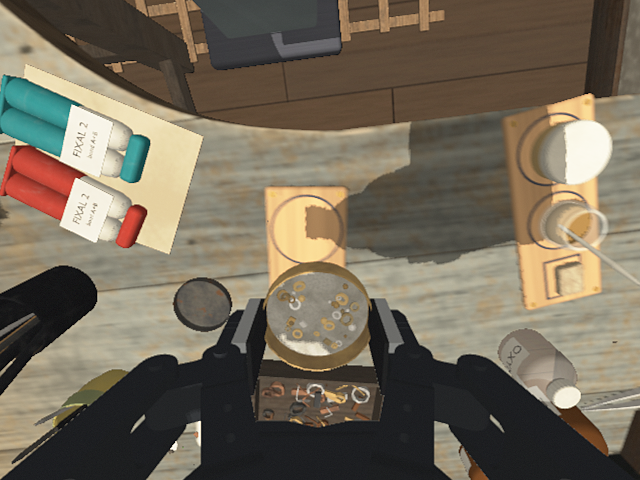

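The dish is held level at (317,315), just beyond the big circle at (307,228). The arm was still settling, so I'll hold and re-measure.

>>> {"fn": "step_arm", "kwargs": {
  "linear": [
    [0.003,0,0.001],
    [0.003,0,0.001],
    [0.003,0,0.001],
    [0.003,0,0.001],
    [0.003,0,0.001],
    [0.003,0,0.001],
    [0.003,0,0.001],
    [0.003,0,0.001],
    [0.003,0,0.001],
    [0.003,0,0.001]
  ],
  "rot": [
    [0.006,-0.006,-0.002],
    [0.006,-0.006,-0.002],
    [0.006,-0.006,-0.002],
    [0.006,-0.006,-0.002],
    [0.006,-0.006,-0.002],
    [0.006,-0.006,-0.002],
    [0.006,-0.006,-0.002],
    [0.006,-0.006,-0.002],
    [0.006,-0.006,-0.002],
    [0.006,-0.006,-0.002]
  ],
  "grip": [255,255,255,255,255,255,255,255,255,255]
}}

```text
time_s: 19.6
eef_pos: [0.4464, 0.0718, 0.1603]
tool_rot: [-1.571, 0.0, -0.12]
force: [0.6, 0.1, -1.5]
opening: 0.0459
```

```bash
python3 - <<'E'
from h import *
d=cam('wrist'); w=cloud(d)
s=arm.sense();print(s['eef_pos'],s['tool_rot'],s['force'],s['opening'])
q=R.from_euler('xyz',s['tool_rot']).inv().apply(w.reshape(-1,3)-s['eef_pos']); q=q[np.isfinite(q).all(1)]
k=(abs(q[:,0])<.035)&(abs(q[:,2])<.006)&(q[:,1]>-.002)&(q[:,1]<.015)
c=np.sort(q[k][:,0]); print(len(c),c[[0,3,-4,-1]].round(4))
rel([(.447,.0717,.0298,-.12)])
E
```

```text
[0.44638639 0.07179063 0.16031768] [-1.57085159e+00  9.33688026e-05 -1.19918569e-01] [ 0.40272507  0.58964682 -1.14961514] 0.04600950237484448
723 [-0.0265 -0.0264  0.0231  0.0234]
(0.447, 0.0717, 0.0298, -0.12) lin [0.0006, 0.1305, -0.0] rot [0.0001, 0.0001, -0.0001]
```

>>> {"fn": "step_arm", "kwargs": {
  "linear": [
    [0.0006,0.04,0],
    [0.0006,0.08,0],
    [0.0006,0.115,0],
    [0.0006,0.126,0],
    [0.0006,0.1303,0],
    [0.0006,0.1303,0],
    [0.0006,0.1303,0],
    [0.0006,0.1303,0],
    [0.0006,0.1303,0],
    [0.0006,0.1303,0]
  ],
  "rot": [
    [0,0,0],
    [0,0,0],
    [0,0,0],
    [0,0,0],
    [0,0,0],
    [0,0,0],
    [0,0,0],
    [0,0,0],
    [0,0,0],
    [0,0,0]
  ],
  "grip": [255,255,255,255,255,255,255,80,40,0]
}}

```text
time_s: 20.65
eef_pos: [0.4476, 0.0718, 0.0307]
tool_rot: [-1.57, -0.001, -0.12]
force: [0.9, -0.8, 0.0]
opening: 0.0837
```

```bash
python3 - <<'E'
from h import *
s=arm.sense();print(s['eef_pos'],s['tool_rot'],s['force'],s['opening'])
rel([(.447,.0717,.16,-.12),(.4912,.388,.16,0.168)])
E
```

```text
[0.44755563 0.07179469 0.03072677] [-1.57044891e+00 -1.43584174e-03 -1.19894754e-01] [ 0.91198543 -0.75603107  0.03749618] 0.08370436708842915
(0.447, 0.0717, 0.16, -0.12) lin [-0.0004, -0.1293, -0.0001] rot [-0.0003, 0.0001, 0.0014]
(0.4912, 0.388, 0.16, 0.168) lin [0.0057, -0.1292, 0.3192] rot [-0.0001, -0.2879, 0.0015]
```

>>> {"fn": "step_arm", "kwargs": {
  "linear": [
    [0,-0.03,0],
    [0,-0.07,0],
    [0,-0.11,0],
    [0,-0.129,0.03],
    [0.001,-0.129,0.075],
    [0.002,-0.129,0.12],
    [0.003,-0.129,0.165],
    [0.004,-0.129,0.21],
    [0.005,-0.129,0.255],
    [0.0057,-0.129,0.295]
  ],
  "rot": [
    [0,0,0],
    [0,0,0],
    [0,0,0],
    [0,-0.05,0],
    [0,-0.1,0],
    [0,-0.15,0],
    [0,-0.2,0],
    [0,-0.25,0],
    [0,-0.288,0],
    [0,-0.288,0]
  ],
  "grip": [0,0,0,0,0,0,0,0,0,0]
}}

```text
time_s: 21.65
eef_pos: [0.4883, 0.3663, 0.16]
tool_rot: [-1.571, -0.002, 0.17]
force: [0.7, -0.0, 0.4]
opening: 0.0854
```

```bash
python3 - <<'E'
from h import *
s=arm.sense();print(s['eef_pos'],s['tool_rot'])
rel([(.4912,.388,.16,0.168)])
E
```

```text
[0.48828687 0.36626053 0.15998943] [-1.57053726 -0.00209682  0.16956559]
(0.4912, 0.388, 0.16, 0.168) lin [0.0065, 0.0, 0.0209] rot [-0.0003, 0.0016, 0.0021]
```

>>> {"fn": "step_arm", "kwargs": {
  "linear": [
    [0.0065,0,0.0209],
    [0.0065,0,0.0209],
    [0.0065,0,0.0209],
    [0.0065,0,0.0209],
    [0.0065,0,0.0209],
    [0.0065,0.02,0.0209],
    [0.0065,0.03,0.0209],
    [0.0065,0.03,0.0209],
    [0.0065,0.03,0.0209],
    [0.0065,0.03,0.0209]
  ],
  "rot": [
    [0,0,0.002],
    [0,0,0.002],
    [0,0,0.002],
    [0,0,0.002],
    [0,0,0.002],
    [0,0,0.002],
    [0,0,0.002],
    [0,0,0.002],
    [0,0,0.002],
    [0,0,0.002]
  ],
  "grip": [0,0,0,0,0,0,0,0,0,0]
}}

```text
time_s: 22.65
eef_pos: [0.4917, 0.3881, 0.1308]
tool_rot: [-1.57, -0.001, 0.169]
force: [0.0, -0.7, -0.6]
opening: 0.0857
```

```bash
python3 - <<'E'
from h import *
d=cam('wrist'); s=arm.sense();print(s['eef_pos'],s['tool_rot'])
w=cloud(d)
def f(n,x,y,r,lo,hi):
    k=(np.hypot(w[...,0]-x,w[...,1]-y)<r)&(w[...,2]>lo)&(w[...,2]<hi); q=(w[k][:,:2]*1000).astype(np.float32)
    print(n,len(q),np.round(np.hstack(cv2.minEnclosingCircle(q)),1),cv2.minAreaRect(q))
f('loupe',.4912,.388,.022,.027,.04); f('flux',.405,.2685,.03,.03,.041)
rel([(.4912,.388,.033,.168)])
E
```

```text
[0.49168348 0.38820739 0.13089449] [-1.56984978e+00 -1.36957690e-03  1.69391175e-01]
loupe 770 [490.9 388.3  12.3] ((490.5349426269531, 388.07586669921875), (23.687786102294922, 23.33087158203125), 50.16276931762695)
flux 5019 [405.4 270.9  22.9] ((405.58563232421875, 270.8167724609375), (44.68058776855469, 44.61812973022461), 77.83966064453125)
(0.4912, 0.388, 0.033, 0.168) lin [-0.0006, 0.0979, -0.0002] rot [-0.0009, 0.0014, 0.0014]
```

>>> {"fn": "step_arm", "kwargs": {
  "linear": [
    [-0.001,0.03,0],
    [-0.001,0.06,0],
    [-0.001,0.085,0],
    [-0.001,0.0975,0],
    [-0.001,0.0975,0],
    [-0.001,0.0975,0],
    [-0.001,0.0975,0],
    [-0.001,0.0975,0],
    [-0.001,0.0975,0],
    [-0.001,0.0975,0]
  ],
  "rot": [
    [0,0,0.001],
    [0,0,0.001],
    [0,0,0.001],
    [0,0,0.001],
    [0,0,0.001],
    [0,0,0.001],
    [0,0,0.001],
    [0,0,0.001],
    [0,0,0.001],
    [0,0,0.001]
  ],
  "grip": [0,0,0,0,100,180,255,255,255,255]
}}

```text
time_s: 23.7
eef_pos: [0.4919, 0.3889, 0.0353]
tool_rot: [-1.568, -0.003, 0.169]
force: [-1.3, -1.0, 5.9]
opening: 0.0211
```

```bash
python3 - <<'E'
from h import *
s=arm.sense();print(s['eef_pos'],s['tool_rot'],s['force'],s['opening'])
rel([(.491,.388,.17,.168),(.507,.0645,.17,-.12)])
E
```

```text
[0.4919081  0.38891345 0.03531452] [-1.5682788  -0.00349002  0.16931626] [-1.30817361 -0.95841424  5.88434268] 0.021133710734194285
(0.491, 0.388, 0.17, 0.168) lin [-0.0006, -0.1347, -0.0004] rot [-0.0025, 0.0013, 0.0035]
(0.507, 0.0645, 0.17, -0.12) lin [-0.0393, -0.1356, -0.322] rot [-0.003, 0.2893, 0.0031]
```

>>> {"fn": "step_arm", "kwargs": {
  "linear": [
    [0,-0.03,0],
    [0,-0.07,0],
    [-0.001,-0.11,0],
    [-0.004,-0.135,-0.03],
    [-0.009,-0.135,-0.075],
    [-0.015,-0.135,-0.12],
    [-0.02,-0.135,-0.165],
    [-0.026,-0.135,-0.21],
    [-0.031,-0.135,-0.255],
    [-0.0365,-0.1356,-0.3]
  ],
  "rot": [
    [0,0,0.003],
    [0,0,0.003],
    [0,0,0.003],
    [0,0.05,0.003],
    [0,0.1,0.003],
    [0,0.15,0.003],
    [-0.002,0.2,0.003],
    [-0.003,0.25,0.003],
    [-0.003,0.289,0.003],
    [-0.003,0.289,0.003]
  ],
  "grip": [255,255,255,255,255,255,255,255,255,255]
}}

```text
time_s: 24.7
eef_pos: [0.5058, 0.0849, 0.1703]
tool_rot: [-1.571, -0.001, -0.12]
force: [0.9, 0.2, 0.1]
opening: 0.0212
```

```bash
python3 - <<'E'
from h import *
s=arm.sense();print(s['eef_pos'],s['tool_rot'])
rel([(.506,.0646,.12,-.12)])
E
```

```text
[0.50577984 0.08491992 0.17026145] [-1.57062146e+00 -5.35766745e-04 -1.20012747e-01]
(0.506, 0.0646, 0.12, -0.12) lin [0.0026, 0.0503, -0.0202] rot [-0.0002, -0.0, 0.0005]
```

>>> {"fn": "step_arm", "kwargs": {
  "linear": [
    [0.0026,0,-0.0202],
    [0.0026,0.01,-0.0202],
    [0.0026,0.03,-0.0202],
    [0.0026,0.05,-0.0202],
    [0.0026,0.05,-0.0202],
    [0.0026,0.05,-0.0202],
    [0.0026,0.05,-0.0202],
    [0.0026,0.05,-0.0202],
    [0.0026,0.05,-0.0202],
    [0.0026,0.05,-0.0202]
  ],
  "rot": [
    [0,0,0],
    [0,0,0],
    [0,0,0],
    [0,0,0],
    [0,0,0],
    [0,0,0],
    [0,0,0],
    [0,0,0],
    [0,0,0],
    [0,0,0]
  ],
  "grip": [255,255,255,255,255,255,255,255,255,255]
}}

```text
time_s: 25.7
eef_pos: [0.5063, 0.0647, 0.1208]
tool_rot: [-1.57, -0.002, -0.12]
force: [-0.7, -0.5, 0.3]
opening: 0.0214
```

```bash
python3 - <<'E'
from h import *
d=cam('wrist'); w=cloud(d); save('w9',d['image'])
s=arm.sense();print(s['eef_pos'],s['tool_rot'],s['opening'],s['force'])
q=R.from_euler('xyz',s['tool_rot']).inv().apply(w.reshape(-1,3)-s['eef_pos']); q=q[np.isfinite(q).all(1)]
k=(abs(q[:,0])<.03)&(abs(q[:,2])<.006)&(q[:,1]>-.004)&(q[:,1]<.006)
c=np.sort(q[k][:,0]); print(len(c),c[[0,3,-4,-1]].round(4))
k=(np.hypot(w[...,0]-.445,w[...,1]-.072)<.035)&(w[...,2]>.0155)&(w[...,2]<.03); q=(w[k][:,:2]*1000).astype(np.float32)
print(len(q),cv2.minEnclosingCircle(q))
rel([(.5059,.0646,.0438,-.12)])
E
```

```text
[0.50622369 0.06462235 0.12066414] [-1.57041135e+00 -1.32889625e-03 -1.19992169e-01] 0.021050410256271707 [ 0.12754242  0.10131203 -0.78765883]
395 [-0.0126 -0.0123  0.0101  0.0105]
738 ((447.3885192871094, 73.27406311035156), 24.739023208618164)
(0.5059, 0.0646, 0.0438, -0.12) lin [-0.0004, 0.0769, -0.0001] rot [-0.0004, 0.0, 0.0013]
```

View pics/w9.png

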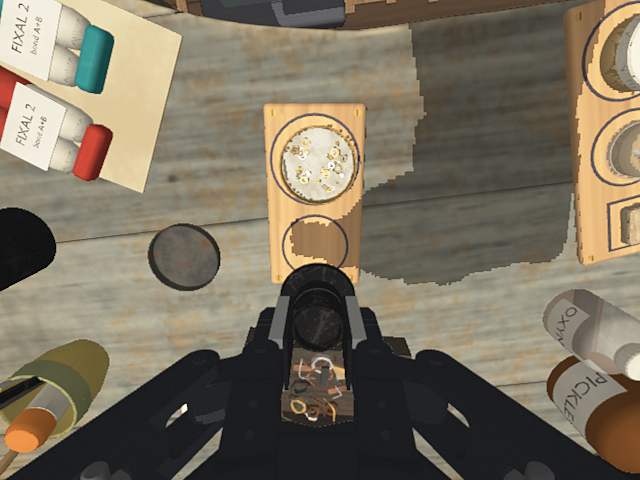

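The loupe is held upright at (318,305), just beyond the small circle at (314,245). The dish is inside the big circle at (317,163).

>>> {"fn": "step_arm", "kwargs": {
  "linear": [
    [-0.0002,0.03,0],
    [-0.0002,0.055,0],
    [-0.0002,0.07,0],
    [-0.0002,0.0768,0],
    [-0.0002,0.0768,0],
    [-0.0002,0.0768,0],
    [-0.0002,0.0768,0],
    [-0.0002,0.0768,0],
    [-0.0002,0.0768,0],
    [-0.0002,0.0768,0]
  ],
  "rot": [
    [0,0,0.001],
    [0,0,0.001],
    [0,0,0.001],
    [0,0,0.001],
    [0,0,0.001],
    [0,0,0.001],
    [0,0,0.001],
    [0,0,0.001],
    [0,0,0.001],
    [0,0,0.001]
  ],
  "grip": [255,255,255,255,255,255,160,120,100,90]
}}

```text
time_s: 26.75
eef_pos: [0.5062, 0.0647, 0.044]
tool_rot: [-1.57, -0.001, -0.12]
force: [0.3, -0.7, -0.4]
opening: 0.0554
```

```bash
python3 - <<'E'
from h import *
s=arm.sense();print(s['eef_pos'],s['tool_rot'],s['force'],s['opening'])
rel([(.506,.0646,.15,-.12),(.38,.2,.42,0)])
E
```

```text
[0.50624235 0.06468199 0.0439997 ] [-1.57035182e+00 -6.07017649e-04 -1.19950240e-01] [ 0.31684097 -0.71591265 -0.39964576] 0.05541508296627462
(0.506, 0.0646, 0.15, -0.12) lin [-0.0002, -0.106, -0.0001] rot [-0.0004, 0.0, 0.0006]
(0.38, 0.2, 0.42, 0) lin [-0.1413, -0.376, 0.1194] rot [-0.0004, -0.12, 0.0006]
```

>>> {"fn": "step_arm", "kwargs": {
  "linear": [
    [0,-0.03,0],
    [0,-0.075,0],
    [0,-0.12,0],
    [-0.02,-0.155,0.017],
    [-0.042,-0.19,0.035],
    [-0.063,-0.225,0.053],
    [-0.085,-0.265,0.072],
    [-0.105,-0.3,0.09],
    [-0.125,-0.34,0.106],
    [-0.1413,-0.376,0.1194]
  ],
  "rot": [
    [0,0,0],
    [0,0,0],
    [0,0,0],
    [0,-0.02,0],
    [0,-0.04,0],
    [0,-0.06,0],
    [0,-0.08,0],
    [0,-0.1,0],
    [0,-0.12,0],
    [0,-0.12,0]
  ],
  "grip": [90,90,60,0,0,0,0,0,0,0]
}}

```text
time_s: 27.75
eef_pos: [0.3787, 0.2007, 0.4221]
tool_rot: [-1.57, -0.002, 0.001]
force: [1.4, 0.8, -0.1]
opening: 0.0855
```

>>> {"fn": "step_arm", "kwargs": {
  "linear": [
    [0,0,0],
    [0,0,0],
    [0,0,0],
    [0,0,0],
    [0,0,0],
    [0,0,0],
    [0,0,0],
    [0,0,0],
    [0,0,0],
    [0,0,0]
  ],
  "rot": [
    [0,0,0],
    [0,0,0],
    [0,0,0],
    [0,0,0],
    [0,0,0],
    [0,0,0],
    [0,0,0],
    [0,0,0],
    [0,0,0],
    [0,0,0]
  ],
  "grip": [0,0,0,0,0,0,0,0,0,0]
}}

```text
time_s: 28.75
eef_pos: [0.3787, 0.2007, 0.4221]
tool_rot: [-1.57, -0.002, 0.001]
force: [0.8, 0.4, 0.6]
opening: 0.0854
```

```bash
python3 - <<'E'
from h import *
d=cam('wrist'); w=cloud(d); s=arm.sense(); print(s['eef_pos'],s['tool_rot'])
save('top10',topdown(d,.012,.36,.56,.02,.31,2700))
for n,x,y,r,lo,hi in [('block',.5134,.2869,.022,.0155,.024),('jar',.4622,.2782,.028,.03,.042),('flux',.4048,.2686,.03,.03,.042),('dish',.4454,.0719,.035,.0165,.03),('loupe',.5051,.0647,.022,.036,.048)]:
    k=(np.hypot(w[...,0]-x,w[...,1]-y)<r)&(w[...,2]>lo)&(w[...,2]<hi); q=(w[k][:,:2]*1000).astype(np.float32)
    print(n,(x,y),len(q),np.round(np.hstack(cv2.minEnclosingCircle(q)),1),cv2.minAreaRect(q))
E
```

```text
[0.37871351 0.2006926  0.42214511] [-1.56956156e+00 -1.88932658e-03  1.05120305e-03]
block (0.5134, 0.2869) 167 [512.  287.6  15. ] ((511.916015625, 287.57574462890625), (26.148679733276367, 20.230098724365234), 9.16094970703125)
jar (0.4622, 0.2782) 137 [462.  278.5  16.7] ((462.7071533203125, 278.433349609375), (31.91189956665039, 31.916528701782227), 4.527344226837158)
flux (0.4048, 0.2686) 677 [405.  270.5  22.2] ((404.7414245605469, 270.5320129394531), (42.96308517456055, 42.51662063598633), 1.4793424606323242)
dish (0.4454, 0.0719) 120 [447.3  73.5  25. ] ((446.8486328125, 73.28759765625), (48.603702545166016, 48.54670715332031), 11.429079055786133)
loupe (0.5051, 0.0647) 83 [504.7  66.5  12.1] ((505.436279296875, 66.26022338867188), (22.053922653198242, 21.627805709838867), 43.785037994384766)
```

View pics/top10.png

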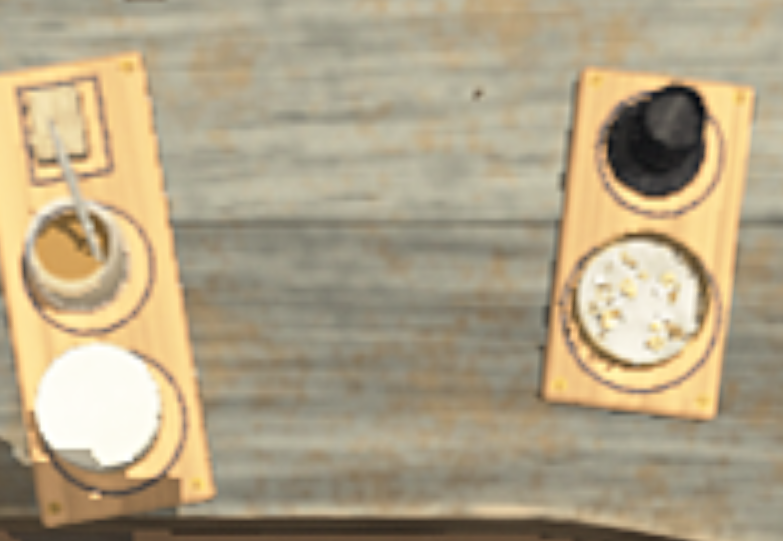

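Both kits are in place in this rectified view, but several pieces look a few mm to the left of their outlines. The block is at (56,122) against a rectangle centre near (67,131), and the flux pot at (98,405) against about (110,418). Some of that is parallax, so I'll refit the outlines and pieces from a closer view.

```bash
python3 - <<'E'
from h import *
rel([(.39,.285,.28,.168),(.405,.075,.28,-.12)])
rel([(.405,.075,.28,-.12)],(.39,.285,.28,.168))
E
```

```text
(0.39, 0.285, 0.28, 0.168) lin [0.0111, 0.1423, 0.0841] rot [-0.0011, -0.1669, 0.002]
(0.405, 0.075, 0.28, -0.12) lin [0.0259, 0.142, -0.1259] rot [-0.0013, 0.1211, 0.0018]
(0.405, 0.075, 0.28, -0.12) lin [-0.0203, -0.0, -0.2096] rot [0.0, 0.288, -0.0]
```

>>> {"fn": "step_arm", "kwargs": {
  "linear": [
    [0.002,0.02,0.012],
    [0.004,0.045,0.027],
    [0.006,0.075,0.044],
    [0.008,0.105,0.062],
    [0.011,0.13,0.077],
    [0.011,0.1423,0.084],
    [0.011,0.1423,0.084],
    [0.011,0.1423,0.084],
    [0.011,0.1423,0.084],
    [0.011,0.1423,0.084]
  ],
  "rot": [
    [0,-0.03,0],
    [0,-0.06,0],
    [0,-0.09,0],
    [0,-0.12,0],
    [0,-0.15,0.002],
    [0,-0.167,0.002],
    [0,-0.167,0.002],
    [0,-0.167,0.002],
    [0,-0.167,0.002],
    [0,-0.167,0.002]
  ],
  "grip": [0,0,0,0,0,0,0,0,0,0]
}}

```text
time_s: 29.8
eef_pos: [0.3905, 0.2848, 0.2815]
tool_rot: [-1.569, -0.003, 0.167]
force: [-0.2, -0.1, -0.0]
opening: 0.0853
```

```bash
cat > fit.py <<'E'
from h import *
import sys
def run(tag,items,box):
    d=cam('wrist'); w=cloud(d); s=arm.sense(); print(s['eef_pos'].round(4),s['tool_rot'].round(4),'cam',d['T'][:3,3].round(3))
    np.savez(tag+'.npz',**{k:d[k] for k in('image','z_map','mtx','T')})
    P=4000; x0,x1,y0,y1=box
    for z in (.008,):
        im=topdown(d,z,*box,P); save(tag+'_full',im); save(tag,topdown(d,z,*box,2600)); g=cv2.cvtColor(im,cv2.COLOR_RGB2GRAY)
        dk=cv2.adaptiveThreshold(g,255,cv2.ADAPTIVE_THRESH_MEAN_C,cv2.THRESH_BINARY_INV,41,18)
        cs,_=cv2.findContours(dk,cv2.RETR_LIST,cv2.CHAIN_APPROX_NONE)
        for c in cs:
            r=cv2.minAreaRect(c); q=np.array(r[1])/P
            if .026<q.min() and q.max()<.065: print('line',np.round((x1-r[0][1]/P,y1-r[0][0]/P),4),q.round(4),round(r[2],1))
    for n,x,y,r,lo,hi in items:
        k=(np.hypot(w[...,0]-x,w[...,1]-y)<r)&(w[...,2]>lo)&(w[...,2]<hi); q=(w[k][:,:2]*1000).astype(np.float32)
        if len(q)>5: rr=cv2.minAreaRect(q); print(n,(x,y),len(q),np.round(np.hstack(cv2.minEnclosingCircle(q)),1),np.round(rr[0],1),np.round(rr[1],1),round(rr[2],1),'z',np.median(w[k][:,2]).round(4))
S=[('block',.5134,.2869,.022,.0145,.024),('jar',.4622,.2782,.028,.03,.042),('flux',.4048,.2686,.03,.03,.042)]
T=[('dish',.4454,.0719,.035,.0165,.03),('loupe',.5051,.0647,.022,.036,.048),('flange',.5051,.0647,.028,.013,.022)]
if sys.argv[1]=='S': run(sys.argv[2],S,(.35,.56,.2,.35))
else: run(sys.argv[2],T,(.36,.57,0,.14))
E
python3 fit.py S s1
```

```text
[0.3904 0.2848 0.2813] [-1.5686 -0.0024  0.1672] cam [0.312 0.272 0.406]
line [0.4002 0.2676] [0.0468 0.0553] 81.0
line [0.4125 0.3174] [0.0357 0.0616] 44.1
line [0.4581 0.2771] [0.0444 0.0505] 80.0
block (0.5134, 0.2869) 285 [512.  288.3  14.9] [511.7 287.9] [26.  18.7] 8.1 z 0.0181
jar (0.4622, 0.2782) 260 [461.4 279.3  17.1] [462.1 279.4] [32.7 32.1] 63.4 z 0.0355
flux (0.4048, 0.2686) 1258 [405.3 270.4  22.4] [405.2 270.4] [43.9 44.2] 8.0 z 0.0334
```

View pics/s1.png

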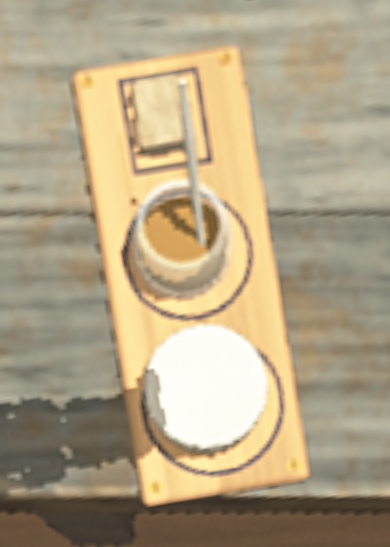

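In this closer view all three pieces sit inside their outlines, about 2 mm towards +y. The pot is at (206,390) in a circle centred near (213,402), and the block at (158,112) in a rectangle centred near (166,120). Next is the other board.

>>> {"fn": "step_arm", "kwargs": {
  "linear": [
    [-0.002,0,-0.03],
    [-0.005,0,-0.07],
    [-0.009,0,-0.11],
    [-0.014,0,-0.15],
    [-0.018,0,-0.19],
    [-0.0203,0,-0.2096],
    [-0.0203,0,-0.2096],
    [-0.0203,0,-0.2096],
    [-0.0203,0,-0.2096],
    [-0.0203,0,-0.2096]
  ],
  "rot": [
    [0,0.05,0],
    [0,0.1,0],
    [0,0.15,0],
    [0,0.2,0],
    [0,0.25,0.002],
    [0,0.288,0.002],
    [0,0.288,0.002],
    [0,0.288,0.002],
    [0,0.288,0.002],
    [0,0.288,0.002]
  ],
  "grip": [0,0,0,0,0,0,0,0,0,0]
}}

```text
time_s: 30.85
eef_pos: [0.4053, 0.0756, 0.2809]
tool_rot: [-1.568, 0.0, -0.119]
force: [-0.2, 0.8, -0.5]
opening: 0.0853
```

```bash
python3 fit.py T t1; python3 - <<'E'
from h import *
t=cv2.imread('pics/t1.png')
d=cam('scene'); a=topdown(d,.008,.35,.56,.2,.35,2600)
h=max(t.shape[0],a.shape[0]); c=np.zeros((h,t.shape[1]+a.shape[1],3),np.uint8); c[:t.shape[0],:t.shape[1]]=t[...,::-1]; c[:a.shape[0],t.shape[1]:]=a
save('t1s',c); print(c.shape,t.shape)
np.savez('scene2.npz',**{k:d[k] for k in('image','z_map','mtx','T')})
E
```

```text
[0.4053 0.0756 0.2808] [-1.5682e+00  3.0000e-04 -1.1880e-01] cam [0.327 0.086 0.405]
line [0.4443 0.0719] [0.0555 0.0552] 26.6
line [0.4452 0.0717] [0.0598 0.0603] 23.2
line [0.4862 0.1096] [0.0286 0.0576] 50.4
line [0.4978 0.0602] [0.0313 0.0484] 58.4
line [0.5097 0.0676] [0.0372 0.0302] 70.3
line [0.51   0.0652] [0.0376 0.0433] 31.6
dish (0.4454, 0.0719) 199 [447.1  73.2  24.7] [446.8  73. ] [48.3 48.9] 44.9 z 0.0206
loupe (0.5051, 0.0647) 149 [505.6  66.4  11.6] [505.3  65.9] [21. 22.] 83.3 z 0.0388
flange (0.5051, 0.0647) 186 [505.1  65.9  17.6] [502.  67.] [33.3 28.3] 83.5 z 0.014
(547, 755, 3) (546, 365, 3)
```

View pics/t1s.png

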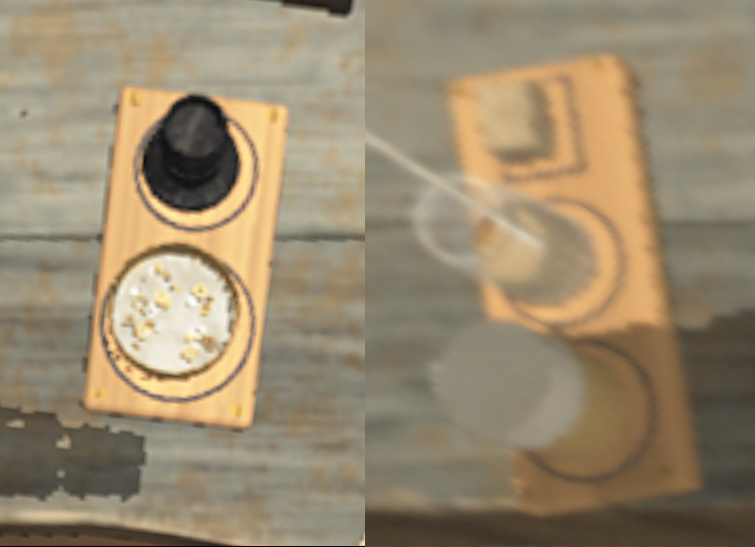

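The dish at (176,312) and the loupe at (195,170) are well inside their circles, 1–2 mm off. The scene camera agrees that the soldering pieces sit about 2 mm towards +y. The jaws centre what they close on, so I'll close them on each piece again with the TCP shifted 2 mm to −y.

```bash
python3 - <<'E'
from h import *
rel([(.4069,.267,.14,.168)])
E
```

```text
(0.4069, 0.267, 0.14, 0.168) lin [-0.021, 0.1413, 0.19] rot [-0.0026, -0.2869, -0.0001]
```

>>> {"fn": "step_arm", "kwargs": {
  "linear": [
    [-0.003,0.02,0.027],
    [-0.007,0.045,0.06],
    [-0.011,0.075,0.1],
    [-0.015,0.1,0.135],
    [-0.019,0.125,0.17],
    [-0.021,0.1413,0.19],
    [-0.021,0.1413,0.19],
    [-0.021,0.1413,0.19],
    [-0.021,0.1413,0.19],
    [-0.021,0.1413,0.19]
  ],
  "rot": [
    [0,-0.05,0],
    [0,-0.1,0],
    [0,-0.15,0],
    [0,-0.2,0],
    [0,-0.25,0],
    [-0.0026,-0.287,0],
    [-0.0026,-0.287,0],
    [-0.0026,-0.287,0],
    [-0.0026,-0.287,0],
    [-0.0026,-0.287,0]
  ],
  "grip": [0,0,0,0,0,0,0,0,0,0]
}}

```text
time_s: 31.95
eef_pos: [0.4075, 0.2666, 0.141]
tool_rot: [-1.57, -0.002, 0.167]
force: [-0.1, -1.1, 0.0]
opening: 0.0853
```

```bash
python3 - <<'E'
from h import *
s=arm.sense();print(s['eef_pos'],s['tool_rot'])
rel([(.4069,.267,.0355,.168)])
E
```

```text
[0.40751679 0.26656641 0.1410208 ] [-1.57027453 -0.0016158   0.16671274]
(0.4069, 0.267, 0.0355, 0.168) lin [-0.0007, 0.1055, 0.0005] rot [-0.0005, -0.0013, 0.0016]
```

>>> {"fn": "step_arm", "kwargs": {
  "linear": [
    [-0.0005,0.04,0.0005],
    [-0.0005,0.08,0.0005],
    [-0.0005,0.1,0.0005],
    [-0.0005,0.1055,0.0005],
    [-0.0005,0.1055,0.0005],
    [-0.0005,0.1055,0.0005],
    [-0.0005,0.1055,0.0005],
    [-0.0005,0.1055,0.0005],
    [-0.0005,0.1055,0.0005],
    [-0.0005,0.1055,0.0005]
  ],
  "rot": [
    [0,-0.001,0.001],
    [0,-0.001,0.001],
    [0,-0.001,0.001],
    [0,-0.001,0.001],
    [0,-0.001,0.001],
    [0,-0.001,0.001],
    [0,-0.001,0.001],
    [0,-0.001,0.001],
    [0,-0.001,0.001],
    [0,-0.001,0.001]
  ],
  "grip": [0,0,0,60,100,150,150,150,150,150]
}}

```text
time_s: 32.95
eef_pos: [0.4087, 0.2678, 0.0376]
tool_rot: [-1.569, -0.005, 0.167]
force: [-0.2, -1.8, 6.9]
opening: 0.0425
```

>>> {"fn": "step_arm", "kwargs": {
  "linear": [
    [0,0,0],
    [0,0,0],
    [0,0,0],
    [0,0,0],
    [0,-0.03,0],
    [0,-0.07,0],
    [0.01,-0.11,0],
    [0.035,-0.11,0],
    [0.057,-0.11,0],
    [0.057,-0.11,0]
  ],
  "rot": [
    [0,0,0],
    [0,0,0],
    [0,0,0],
    [0,0,0],
    [0,0,0],
    [0,0,0],
    [0,0,0],
    [0,0,0],
    [0,0,0],
    [0,0,0]
  ],
  "grip": [100,70,40,0,0,0,0,0,0,0]
}}

```text
time_s: 33.95
eef_pos: [0.4669, 0.2777, 0.1482]
tool_rot: [-1.568, -0.008, 0.166]
force: [-0.2, -0.3, 0.7]
opening: 0.0855
```

```bash
python3 fit.py S s2; python3 - <<'E'
from h import *
s=arm.sense();print(s['eef_pos'],s['tool_rot'])
rel([(.4642,.2768,.037,.168)])
E
```

```text
[0.4649 0.277  0.1475] [-1.569  -0.0043  0.1666] cam [0.388 0.265 0.272]
line [0.4023 0.2679] [0.0514 0.0557] 77.0
line [0.4608 0.2739] [0.0455 0.058 ] 66.8
line [0.5134 0.2866] [0.0345 0.0282] 80.6
line [0.507  0.2853] [0.0502 0.0315] 80.3
block (0.5134, 0.2869) 600 [512.3 288.2  15.4] [512.  287.8] [26.5 19.6] 9.0 z 0.0181
jar (0.4622, 0.2782) 631 [462.1 279.4  17. ] [462.2 279.5] [33.  32.3] 54.2 z 0.0357
flux (0.4048, 0.2686) 3540 [406.4 268.5  22.4] [406.1 268.5] [44.2 44.2] 53.4 z 0.0334
[0.46487199 0.27700119 0.14748581] [-1.56895408 -0.00429539  0.16664267]
(0.4642, 0.2768, 0.037, 0.168) lin [-0.0012, 0.1105, -0.0003] rot [-0.0018, -0.0014, 0.0043]
```

The flux pot moved as intended and is now about 1 mm off. The block is 1–2 mm off its rectangle, so I'll leave it. Now the same for the jar.

>>> {"fn": "step_arm", "kwargs": {
  "linear": [
    [-0.0012,0.04,-0.0003],
    [-0.0012,0.08,-0.0003],
    [-0.0012,0.105,-0.0003],
    [-0.0012,0.1105,-0.0003],
    [-0.0012,0.1105,-0.0003],
    [-0.0012,0.1105,-0.0003],
    [-0.0012,0.1105,-0.0003],
    [-0.0012,0.1105,-0.0003],
    [-0.0012,0.1105,-0.0003],
    [-0.0012,0.1105,-0.0003]
  ],
  "rot": [
    [0,0,0.004],
    [0,0,0.004],
    [0,0,0.004],
    [0,0,0.004],
    [0,0,0.004],
    [0,0,0.004],
    [0,0,0.004],
    [0,0,0.004],
    [0,0,0.004],
    [0,0,0.004]
  ],
  "grip": [0,0,0,60,100,150,170,170,170,170]
}}

```text
time_s: 35.0
eef_pos: [0.4654, 0.2777, 0.0392]
tool_rot: [-1.567, -0.004, 0.167]
force: [-2.0, -0.8, 6.0]
opening: 0.0341
```

>>> {"fn": "step_arm", "kwargs": {
  "linear": [
    [0,0,0],
    [0,0,0],
    [0,0,0],
    [0,0,0],
    [0,-0.03,0],
    [0,-0.07,0],
    [-0.02,-0.12,0],
    [-0.045,-0.16,0],
    [-0.07,-0.2,0],
    [-0.07,-0.24,0]
  ],
  "rot": [
    [0,0,0],
    [0,0,0],
    [0,0,0],
    [0,0,0],
    [0,0,0],
    [0,0,0],
    [0,0,0],
    [0,0,0],
    [0,0,0],
    [0,0,0]
  ],
  "grip": [110,80,50,30,30,0,0,0,0,0]
}}

```text
time_s: 36.0
eef_pos: [0.3926, 0.2641, 0.2805]
tool_rot: [-1.568, -0.002, 0.168]
force: [1.1, 1.3, 0.9]
opening: 0.085
```

>>> {"fn": "step_arm", "kwargs": {
  "linear": [
    [0,0,0],
    [0,0,0],
    [0,0,0],
    [0,0,0],
    [0,0,0],
    [0,0,0],
    [0,0,0],
    [0,0,0],
    [0,0,0],
    [0,0,0]
  ],
  "rot": [
    [0,0,0],
    [0,0,0],
    [0,0,0],
    [0,0,0],
    [0,0,0],
    [0,0,0],
    [0,0,0],
    [0,0,0],
    [0,0,0],
    [0,0,0]
  ],
  "grip": [0,0,0,0,0,0,0,0,0,0]
}}

```text
time_s: 37.0
eef_pos: [0.3926, 0.2641, 0.2806]
tool_rot: [-1.568, -0.002, 0.168]
force: [-0.3, 0.0, -0.2]
opening: 0.0852
```

```bash
python3 fit.py S s3
```

```text
[0.3926 0.2641 0.2806] [-1.5677 -0.0021  0.168 ] cam [0.314 0.252 0.405]
line [0.3992 0.2675] [0.0449 0.0554] 80.4
line [0.4514 0.2249] [0.0478 0.0575] 1.6
line [0.4582 0.2768] [0.0435 0.05  ] 76.7
line [0.5119 0.2863] [0.042  0.0317] 81.1
block (0.5134, 0.2869) 264 [512.3 288.5  15.3] [512.3 287.9] [26.8 19.8] 9.2 z 0.018
jar (0.4622, 0.2782) 261 [462.8 277.5  17. ] [462.9 278.1] [32.4 32.2] 27.8 z 0.0356
flux (0.4048, 0.2686) 1252 [406.2 268.4  22.5] [406.  268.1] [44.1 43.2] 9.8 z 0.0334
```

View pics/s3.png

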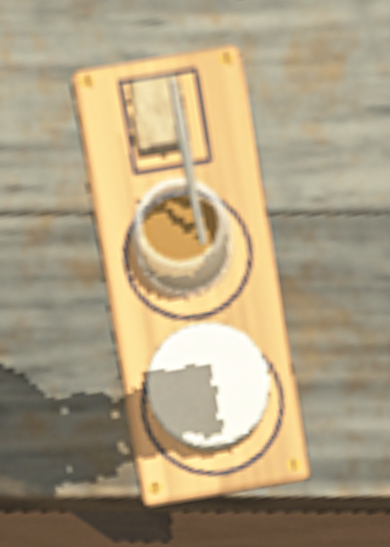

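All three soldering pieces now sit well inside their outlines: block (157,112), jar (181,245), pot (208,385). The arm is up and clear of everything, so I'm handing in.

```bash
python3 -c "
from bench import job
print(job.close_job())"
```

```text
the job is handed in; nothing more can be done
None
```

Both kits are made up and handed in, at about 37 s of robot time. I placed the pieces in the order asked: block, jar and flux pot on the longer board, then the dish of rings and the loupe on the shorter one.

After that I closed the jaws again on the flux pot and the jar to bring each about 2 mm nearer its centre. This was after the setting kit was already down.

The last wrist-camera checks put every piece upright and inside its outline:

| Piece | Distance from centre of its outline |
|---|---|
| Block | about 2 mm, lined up with the rectangle to within about 1° |
| Jar | about 1 mm |
| Flux pot | about 1 mm |
| Dish of rings | about 2 mm |
| Loupe | about 1 mm |

- **Accuracy:** readings from different viewpoints disagreed by 1–2 mm, about the calibration error. The automatic fits of the partly covered outlines were rough, so some outline centres come from the fits made before the pieces were placed, or from the picture.
- **Not re-measured:** I did not look at the shorter board again after re-centring the pieces on the longer one. The arm did not go back over it.
- **Forces:** those reported stayed below about 9 N, and nothing was seen to fall. I did not touch the purple look-alike.

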